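# Find the case that rattles and hold it out over the lens tissue

## Task

A part has come loose in one of the three sealed blue-grey cases: shake them to find the one that rattles. Stow the two quiet ones lid up and fully home in the two nests of the pin tray, one in each, and finish while holding the rattling one out over the middle of the lens tissue pack, lid up, level and still, its underside about 15 cm above the table: do not put it down or let go of it. Leave the other things on the table where they are.

Things in the scene. Friction and masses are not known exactly. Their poses are not given: they have to be found in the camera images.
- case_1: one of three outwardly identical sealed blue-grey plastic cases: lighter lid with a blank white label, red seal strip over the latch at one short end. 100 mm long (x) x 48 wide (y) x 44 high (z), flat upright sides, 0.12 to 0.49 kg in all. Origin: centre of the underside; x to the hinge end, z up through the lid. Starts flat on the table, lid up, x within 0.4 rad of straight ahead
- case_2: as case_1. In two of the three cases (any two, they weigh differently each time) the contents are packed tight; in the other a loose 32 mm, 135 g steel ball rolls in a space 88 mm long x 36 mm wide inside: it can run 56 mm along the length, and knocks against the ends when shaken or tipped lengthwise
- case_3: as case_1. The cases start in a row about 93 mm apart from centre to centre
- pin_tray: fixed black plate 132 mm (x) x 164 mm (y) x 6 mm thick with two nests of steel pins side by side; each holds one case lying flat with its long axis along the plate's x axis, either way round. Origin: centre of the underside, on the table; yaw within 0.15 rad of the world's
- nest_left (a point): centre of the left nest (43 mm along +y of the tray), on the plate's top 6 mm above the table; the underside of a stowed case rests here. Round it stand 8 mm steel pins, 13 mm high, tips tapered: two at each end and two on each long side (38 mm from the middle; fingers pass between). 2 mm clearance to a case on every side
- nest_right (a point): the same point of the right nest (43 mm along -y of the tray), 86 mm from the left one
- tissue_pack: flat pack of lens tissue in a clear pouch, 115 x 126 x 11 mm, fixed; origin: centre of its underside
- immersion_oil: small amber dropper bottle, 30 mm across, 86 mm high, loose bystander; origin: centre of its foot
- swab_tub: clear tub of cotton swabs, 50 mm across, 91 mm high, loose bystander; origin: centre of its foot
- tape_roll: roll of yellow tape lying flat, 67 mm across, 19 mm high, loose bystander; origin: centre of its underside
- glass_dish_0: round glass dish with lid, 38 mm across, 11 mm high, loose bystander; origin: centre of its underside
- torch: small black torch standing on its tail, 28 mm across, 85 mm high, loose bystander; origin: centre of its foot
- filter_cube: black filter cube, 40 mm, loose bystander; origin: centre of its underside

How it is judged:
By the outcome, as a careful person would: the job done as asked, in the order asked, and still so for the second after the job is handed in, while the arm keeps its last pose, push and grip.
It also fails if it takes over 72 s, if anything falls off the work surface, if the arm or the gripper's body presses on something with over 40 N, if the wrist force passes 120 N, or if a joint passes its speed limit or range.

## Robot

A 7-joint arm with a two-finger parallel gripper is mounted at the origin on a cart in front of the work surface, level with it; the furniture and walls round the work are solid. World frame = base frame: x ahead of the robot, y to its left, z up, the work surface at z = 0. Lengths are in mm, angles in rad, forces in N, time in s.
With the tool pointing down it reaches from about 400 to 925 mm from the base axis. Payload 4.1 kg.
Tool frame: the origin (TCP) lies midway between the tips of the shut fingers; the grasp point (between the pads) lies 19 mm behind it (r.grip_point_offset is the distance from the TCP to the grasp point, in mm); z points along the fingers, y is the direction in which the jaws open and shut (so a half turn about z gives the same grasp; the last joint's range is limited). The gripper opens to 85 mm and grips with 20 to 120 N. Pads are 22 mm wide; open, the fingers measure 114 mm over their backs; the gripper's body (76 mm by 85 mm) begins 54 mm behind the grasp point. The pads swing forward as they close: fully open they stand 13 mm farther back than shut.
Start: joints at [1.026, 0.398, 0.045, 1.537, -0.019, 1.207, -0.051], TCP at [280.307, -586.491, 231.347] pointing down, gripper open.
Joint ranges: [-2.82, 2.82], [-0.49, 2.23], [-1.37, 1.46], [0, 2.46], [-1.36, 4.5], [0.23, 2], [-2.94, 2.94]. Speed limits (rad/s): [2.57, 2.57, 3.14, 3.14, 3.14, 3.14, 3.14].

## Interface

Orientations are given as a unit quaternion [x, y, z, w].
In Python, from rig import read_state, cams, r gives the robot as it stands.
- The arm moves only by the shell command python3 -m creep 'ROWS' [FORCE]. ROWS is JSON, a list of rows, each an object with "jaw": the opening, from 0 (shut) to 1 (fully open); "slide": the shift along the tool's x, y, z in mm, a list of three; "spin": the turn about the tool's z in rad. A call has 1 to 20 rows; each row shifts and turns the pose as measured when the row begins, along the tool's axes as they then stand; what a row does not reach is not made up. A row lasts 1/10 s, in which the tool goes at most 50 mm and 8.59 degrees, less where a joint would pass 70% of its speed; a pose out of reach is approached as far as the arm can. A call is refused whole if a number of a shift passes 50 or a number of a turn 0.15, either way. A call with a gripper value outside its range is refused whole. The fingers move at their own pace and stop on an object; FORCE is the grip in N (left out, the last holds). Time passes only in rows, so rows that do not move let the fingers close. It gives the time, the measured TCP pose, the force and the opening at its end, in the units of the state.
- read_state(): the state, without advancing time (a new reading comes with each control period).
- cams.read_camera(name): name is "scene" or "top" or "wrist"; returns a dict with "pixels" (420x560x3 uint8, red, green, blue), "camera_matrix" (3x3 intrinsics, pixels), "T" (4x4, takes a point from camera to world coordinates). Camera axes: x right, y up, looking along -z (the intrinsics and any distortion apply to the point x, -y, -z); pixel columns grow to the right and rows downward; lengths in mm; the calibration is good to about 2 mm. A picture is of the moment at which its call begins. There is no depth.
- r.sign_off(): hands the job in, once; it reports no verdict.
Trained networks look in a picture, given as the dict that the camera call returned (one of the last four; its "shot" number tells which), for a name from the list of things; names that differ only in an ending like _2 or _b are one class to them, and where a whole thing is asked for, a point or a joint stands for the part that bears it (a point fixed in the world has none). Each returns a list of dicts, best first, with "confidence" (0 to 1); they miss things now and then, are a little off and sometimes report something else, mostly with a low value. They report only what shows in the picture. A call takes as long as a camera call.
- cams.masks_of(picture, label): "region" (420x560 bool, what is visible of it) and "bbox" ([left, top, right, bottom] in pixels, round what is visible of it).
- cams.pinpoint(picture, label): "xy" ([column, row] in pixels: a listed point, or the origin of a listed thing).
The state is a dict: "t": time; "joint_pos": joint angles; "qd": joint speeds; "joint_efforts": joint torques, N m; "tcp_pos": TCP position; "orientation": TCP orientation; "wrist_force": force on the tool from outside, world axes, zero at the start; "wrist_torque": the same for the moment, N m; "width": opening from 0.0 (shut) to 1.0 (fully open).
Only numpy, scipy, OpenCV 4.12 (cv2) and the standard library are available. Lean on these libraries where they do the work, as an engineer would, in place of code of your own. Each camera call takes 0.05 s, during which the arm holds its last target.

## Working session

There is one attempt and no reset: what is moved stays moved. The work goes in short steps, Python scripts to look and compute and a shell command to move; the robot and the scene stay as the last step left them, time stands still between calls to the robot, and variables do not carry over. Pictures are saved under pics/ and viewed, and the job is handed in when it is done.

```bash
ls; mkdir -p pics
cat > h.py <<'E'
import numpy as np,cv2
from rig import read_state,cams,r
def save(p,n): cv2.imwrite('pics/'+n+'.png',cv2.cvtColor(p['pixels'],cv2.COLOR_RGB2BGR))
def ray(p,uv,z):
    K=p['camera_matrix'];T=np.array(p['T'])
    d=np.linalg.inv(K)@np.array([uv[0],uv[1],1.]); d=T[:3,:3]@np.array([d[0],-d[1],-d[2]]); o=T[:3,3]
    return o+d*(z-o[2])/d[2]
def proj(p,X):
    T=np.array(p['T']);c=T[:3,:3].T@(np.array(X,float)-T[:3,3]);q=p['camera_matrix']@np.array([c[0],-c[1],-c[2]]);return q[:2]/q[2]
E
python3 - <<'E'
from h import *
s=read_state();print(s)
for n in ['top','scene','wrist']:
    p=cams.read_camera(n);save(p,n+'0');print(n,p.keys(),p['camera_matrix'].tolist(),np.round(p['T'],3).tolist())
    if n!='wrist':
        for l in ['case_1','nest_left','nest_right','pin_tray','tissue_pack','immersion_oil','swab_tub','tape_roll','glass_dish_0','torch','filter_cube']:
            for d in cams.pinpoint(p,l)[:4]:
                print(l,round(d['confidence'],2),np.round(d['xy']),np.round(ray(p,d['xy'],6 if 'nest' in l else 0)))
E
```

```text
pics
{'t': 0.0, 'joint_pos': array([ 1.02595293,  0.39922744,  0.04501653,  1.53785742, -0.0186872 ,
        1.20691947, -0.05071471]), 'qd': array([ 0.00043381, -0.00038366, -0.00148357, -0.00130173,  0.00036175,
        0.00030705, -0.00164206]), 'joint_efforts': array([ 3.54412350e-04, -4.75129044e+01,  1.36488073e+00, -2.54220790e+01,
        1.15229559e-02,  9.39439866e-03, -2.42460345e-05]), 'tcp_pos': array([ 280.0457781 , -585.87903243,  230.25026903]), 'orientation': array([ 9.75242120e-01,  2.21137550e-01, -2.89647818e-04, -9.52244498e-04]), 'wrist_force': array([-0.12646295,  0.07933727,  0.36609489]), 'wrist_torque': array([-0.02047922, -0.01451152, -0.00443249]), 'width': 1.001349957286785}
top dict_keys(['pixels', 'camera_matrix', 'T', 'shot']) [[404.6996263894033, 0.0, 281.6855111825325], [0.0, 404.6996263894033, 210.8457989925331], [0.0, 0.0, 1.0]] [[-0.028, 0.981, -0.191, 284.01], [-1.0, -0.028, 0.005, -36.478], [-0.0, 0.191, 0.982, 1218.507], [0.0, 0.0, 0.0, 1.0]]
case_1 0.95 [342. 239.] [ 430. -224.    0.]
case_1 0.9 [370. 230.] [ 453. -308.    0.]
case_1 0.71 [310
[... 1221 characters left out ...]
_tray 0.67 [288. 192.] [ 584. -197.    0.]
tissue_pack 0.84 [280. 239.] [473. -13.   0.]
tissue_pack 0.3 [276. 205.] [ 576. -120.    0.]
immersion_oil 0.41 [278. 207.] [ 566. -119.    0.]
swab_tub 0.83 [288. 192.] [ 584. -197.   -0.]
tape_roll 0.61 [266. 217.] [569. -55.   0.]
glass_dish_0 0.37 [200. 312.] [490. 322.   0.]
torch 0.73 [143. 328.] [576. 449.   0.]
filter_cube 0.47 [279. 207.] [ 563. -119.    0.]
wrist dict_keys(['pixels', 'camera_matrix', 'T', 'shot']) [[293.5332706023572, 0.0, 285.1009644877609], [0.0, 293.5332706023572, 211.56983643995895], [0.0, 0.0, 1.0]] [[0.431, 0.867, 0.249, 344.572], [-0.902, 0.414, 0.119, -555.631], [0.0, -0.276, 0.961, 374.233], [0.0, 0.0, 0.0, 1.0]]
```

View pics/top0.png

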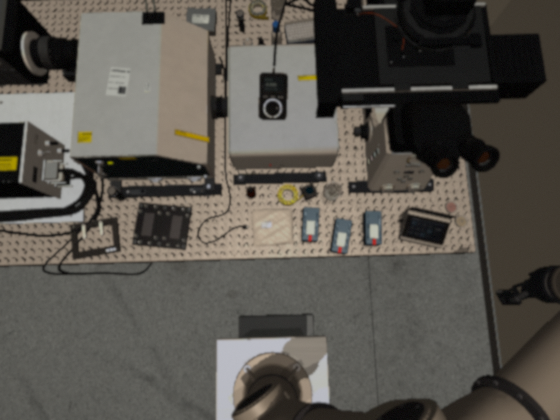

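View pics/scene0.png

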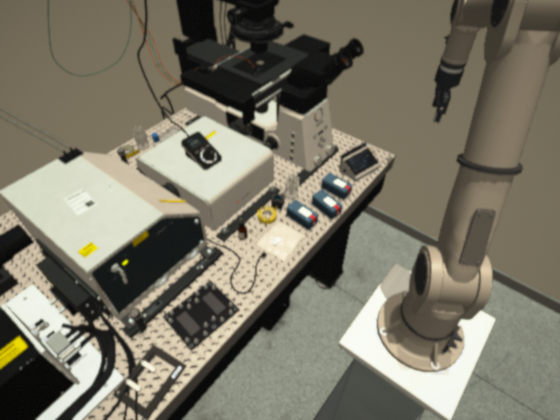

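View pics/wrist0.png

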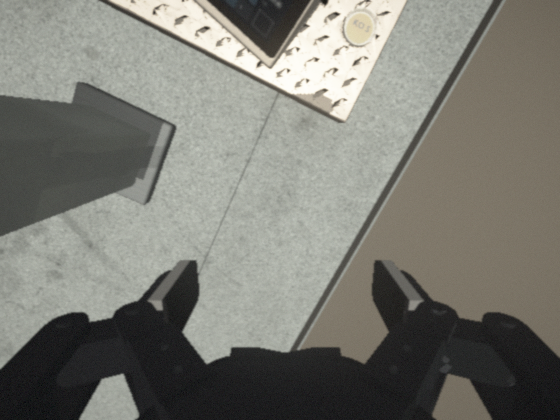

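The top view shows three cases at about (311,225), (342,237) and (372,228). The tray is at (163,226) and the tissue pack at (271,226). The bottles and cube stand behind the row, and the microscope eyepieces overhang to the right. First I'll measure the case yaws from masks.

```bash
cat >> h.py <<'E'
def casefit(p,label='case_1',z=44,n=3):
    for d in cams.masks_of(p,label)[:n]:
        m=d['region'].astype(np.uint8);c,_=cv2.findContours(m,0,2)
        if not c: continue
        c=max(c,key=cv2.contourArea)
        pts=np.array([ray(p,q[0],z)[:2] for q in c],np.float32)
        (cx,cy),(w,h),a=cv2.minAreaRect(pts)
        if w<h:a+=90
        print(label,round(d['confidence'],2),'bbox',d['bbox'],'ctr',round(cx),round(cy),'size',round(w),round(h),'yaw',round(np.deg2rad((a+90)%180-90),3))
E
python3 - <<'E'
from h import *
p=cams.read_camera('top')
casefit(p,'case_1',35);casefit(p,'pin_tray',6,1);casefit(p,'tissue_pack',8,2)
for n in ['swab_tub','filter_cube','tape_roll','immersion_oil','torch']: casefit(p,n,40,1)
E
```

```text
case_1 0.96 bbox [302.0, 205.0, 323.3, 239.5] ctr 474 -126 size 52 105 yaw -0.082
case_1 0.85 bbox [362.4, 206.7, 385.6, 243.5] ctr 459 -308 size 59 108 yaw -0.028
case_1 0.56 bbox [331.9, 217.8, 352.0, 251.1] ctr 435 -213 size 53 106 yaw -0.223
pin_tray 0.9 bbox [130.9, 201.7, 193.5, 250.3] ctr 487 321 size 168 136 yaw 1.415
tissue_pack 0.87 bbox [253.7, 209.7, 296.1, 247.6] ctr 473 -14 size 114 125 yaw -1.549
swab_tub 0.71 bbox [324.2, 184.1, 343.5, 203.5] ctr 571 -197 size 48 60 yaw -0.506
filter_cube 0.68 bbox [301.8, 180.0, 317.3, 202.7] ctr 571 -123 size 50 46 yaw 0.411
tape_roll 0.81 bbox [277.1, 184.1, 295.3, 204.2] ctr 563 -61 size 57 58 yaw -0.028
immersion_oil 0.63 bbox [244.8, 185.0, 255.5, 196.0] ctr 574 48 size 37 30 yaw 0.752
torch 0.65 bbox [105.0, 184.4, 126.0, 201.8] ctr 579 453 size 61 25 yaw 0.884
```

```bash
python3 -m creep '[{"jaw":1,"slide":[30,-26,5],"spin":0},{"jaw":1,"slide":[30,-26,5],"spin":0},{"jaw":1,"slide":[30,-26,5],"spin":0},{"jaw":1,"slide":[30,-26,0],"spin":0},{"jaw":1,"slide":[30,-26,0],"spin":0},{"jaw":1,"slide":[30,-26,0],"spin":0},{"jaw":1,"slide":[30,-26,0],"spin":0},{"jaw":1,"slide":[30,-26,0],"spin":0}]' 60
python3 - <<'E'
from h import *
p=cams.read_camera('wrist');save(p,'wrist1')
E
```

```text
t: 2.5
tcp_pos: [408.1, -293.1, 214.7]
orientation: [0.977, 0.214, -0.001, 0.003]
wrist_force: [0.1, -0.3, 0.2]
width: 1.001
```

View pics/wrist1.png

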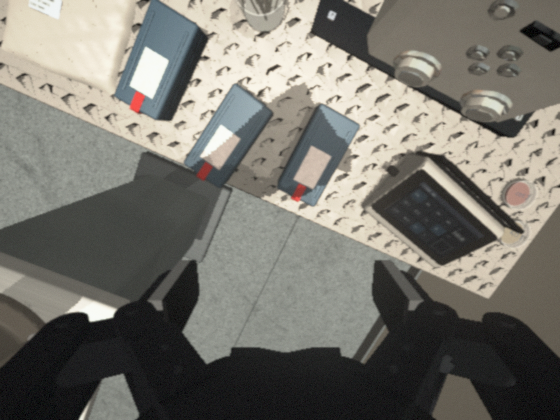

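Run:
```python
from h import *
p=cams.read_camera('wrist')
casefit(p,'case_1',44)
print([ (np.round(d['xy']),np.round(ray(p,d['xy'],0))) for d in cams.pinpoint(p,'case_1')])
```

```text
case_1 0.92 bbox [121.5, 8.9, 218.5, 125.9] ctr 473 -130 size 60 103 yaw -0.093
case_1 0.73 bbox [193.9, 91.4, 280.3, 194.7] ctr 437 -214 size 49 103 yaw -0.207
case_1 0.7 bbox [283.7, 114.7, 368.2, 211.7] ctr 458 -307 size 52 102 yaw -0.053
[(array([239., 144.]), array([ 436., -214.,    0.])), (array([177.,  78.]), array([ 473., -123.,    0.])), (array([319., 159.]), array([ 461., -308.,    0.]))]
```

```bash
cat >> h.py <<'E'
from scipy.spatial.transform import Rotation as R
def st():
    s=read_state();X=R.from_quat(s['orientation']).as_matrix();yaw=np.arctan2(X[1,0],X[0,0])
    print('t',round(s['t'],2),'tcp',np.round(s['tcp_pos'],1),'yaw',round(yaw,3),'tilt',np.round(X[:2,2],3),'F',np.round(s['wrist_force'],2),'T',np.round(s['wrist_torque'],3),'w',round(s['width'],3));return s,X,yaw
def goto(x,y,z,yawt):
    s,X,yaw=st();d=np.array([x,y,z])-s['tcp_pos']
    Rt=R.from_euler('z',yawt).as_matrix()@np.diag([1,-1,-1])
    print('spin',round(yaw-yawt,3),'slide before spin',np.round(X.T@d,1),'slide after spin',np.round(Rt.T@d,1))
E
python3 -m creep '[{"jaw":0.8,"slide":[0,0,0],"spin":0.12},{"jaw":0.8,"slide":[0,0,0],"spin":0.12},{"jaw":0.8,"slide":[0,0,0],"spin":0.12},{"jaw":0.8,"slide":[0,0,0],"spin":0.12}]'
python3 - <<'E'
from h import *
p=cams.read_camera('wrist');save(p,'wrist2')
casefit(p,'case_1',44)
goto(459.5,-307.5,120,-0.045)
E
```

```text
t: 3.1
tcp_pos: [404.5, -301.0, 214.9]
orientation: [0.999, -0.038, -0.001, 0.005]
wrist_force: [0.0, 0.5, 0.6]
width: 0.8
case_1 0.91 bbox [262.4, 89.6, 312.0, 193.1] ctr 458 -308 size 48 102 yaw -0.052
case_1 0.83 bbox [78.3, 89.1, 154.3, 189.5] ctr 473 -133 size 66 102 yaw -0.083
case_1 0.76 bbox [181.9, 119.1, 232.4, 217.7] ctr 437 -218 size 56 105 yaw -0.193
t 3.2 tcp [ 404.4 -301.   214.9] yaw -0.07 tilt [-0.002 -0.01 ] F [-0.36 -0.57  0.48] T [-0.022 -0.001 -0.011] w 0.798
spin -0.025 slide before spin [55.5  1.7 94.8] slide after spin [55.3  4.  94.9]
```

View pics/wrist2.png

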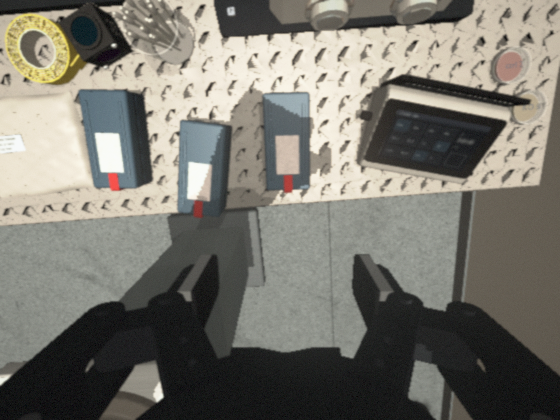

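The three cases show at (108,140), (205,168) and (287,140). I'm going to the rightmost one first.

```bash
python3 -m creep '[{"jaw":0.8,"slide":[28,2,10],"spin":-0.025},{"jaw":0.8,"slide":[27,2,40],"spin":0},{"jaw":0.8,"slide":[0,0,40],"spin":0},{"jaw":0.8,"slide":[0,0,0],"spin":0}]'
python3 - <<'E'
from h import *
p=cams.read_camera('wrist');save(p,'wrist3')
casefit(p,'case_1',44)
goto(459,-308,8,-0.048)
E
```

```text
t: 3.6
tcp_pos: [459.8, -316.2, 124.6]
orientation: [1.0, -0.021, 0.001, 0.008]
wrist_force: [-0.2, 0.6, 0.3]
width: 0.803
case_1 0.84 bbox [0.0, 144.3, 107.2, 272.6] ctr 475 -137 size 72 106 yaw -0.095
case_1 0.84 bbox [132.3, 181.1, 208.1, 304.1] ctr 442 -220 size 56 108 yaw -0.203
case_1 0.64 bbox [243.6, 155.1, 307.2, 280.3] ctr 460 -308 size 48 105 yaw -0.039
t 3.7 tcp [ 463.1 -317.9  129.6] yaw -0.043 tilt [ 0.011 -0.02 ] F [-0.04  0.12  0.63] T [0.021 0.003 0.033] w 0.796
spin 0.005 slide before spin [ -5.9 -12.  121.3] slide after spin [ -4.6  -9.6 121.6]
```

View pics/wrist3.png

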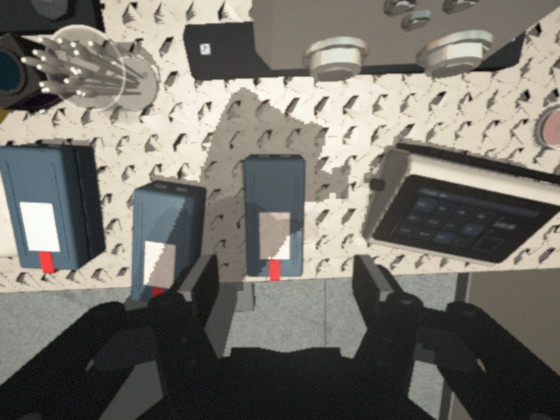

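```bash
python3 -m creep '[{"jaw":0.8,"slide":[-4,-10,0],"spin":0},{"jaw":0.8,"slide":[0,0,0],"spin":0}]'
python3 - <<'E'
from h import *
goto(459.5,-308,8,-0.046)
E
```

```text
t: 3.9
tcp_pos: [460.4, -308.8, 133.2]
orientation: [1.0, -0.022, 0.008, 0.011]
wrist_force: [-0.7, 0.1, -0.8]
width: 0.801
t 3.9 tcp [ 460.4 -308.8  133.2] yaw -0.043 tilt [ 0.015 -0.023] F [-0.66  0.12 -0.84] T [ 0.025  0.012 -0.005] w 0.801
spin 0.003 slide before spin [ -3.   -3.5 125.1] slide after spin [ -1.   -0.7 125.2]
```

```bash
python3 -m creep '[{"jaw":0.8,"slide":[-1,-1,10],"spin":0},{"jaw":0.8,"slide":[-1,-1,20],"spin":0},{"jaw":0.8,"slide":[0,-1,20],"spin":0},{"jaw":0.8,"slide":[0,0,20],"spin":0},{"jaw":0.8,"slide":[0,0,15],"spin":0}]'
python3 - <<'E'
from h import *
goto(459.5,-308,8,-0.046)
E
```

```text
t: 4.4
tcp_pos: [464.5, -310.6, 53.2]
orientation: [1.0, -0.021, 0.016, 0.016]
wrist_force: [-0.1, 0.6, -0.3]
width: 0.803
t 4.4 tcp [ 464.5 -310.6   53.2] yaw -0.042 tilt [ 0.031 -0.033] F [-0.15  0.57 -0.3 ] T [0.044 0.017 0.019] w 0.803
spin 0.004 slide before spin [-6.5 -3.8 44.9] slide after spin [-5.1 -2.4 45.2]
```

```bash
python3 -m creep '[{"jaw":0.8,"slide":[0,0,0],"spin":0},{"jaw":0.8,"slide":[0,0,0],"spin":0},{"jaw":0.8,"slide":[0,0,0],"spin":0}]' >/dev/null; python3 -c "
from h import *
st()"
python3 -m creep '[{"jaw":0.8,"slide":[0,0,-15],"spin":0},{"jaw":0.8,"slide":[0,0,-20],"spin":0},{"jaw":0.8,"slide":[0,0,-20],"spin":0}]'>/dev/null; python3 -c "
from h import *
st()"
python3 -m creep '[{"jaw":0.8,"slide":[0,0,0],"spin":0},{"jaw":0.8,"slide":[0,0,0],"spin":0}]'>/dev/null; python3 -c "
from h import *
st()"
```

```text
t 4.7 tcp [ 463.6 -310.2   52.9] yaw -0.041 tilt [ 0.029 -0.032] F [-0.82  0.5   0.38] T [-0.007  0.019 -0.055] w 0.8
t 5.0 tcp [ 461.1 -308.   109.5] yaw -0.041 tilt [ 0.028 -0.031] F [ 0.77 -0.3   0.36] T [0.023 0.031 0.006] w 0.798
t 5.2 tcp [ 463.7 -309.6  114. ] yaw -0.041 tilt [ 0.035 -0.036] F [ 0.19 -0.88 -0.88] T [ 0.051  0.065 -0.03 ] w 0.798
```

```bash
cat > s.py <<'E'
from h import *
st()
E
python3 -m creep '[{"jaw":0.8,"slide":[-3,0,8],"spin":0}]'>/dev/null; python3 s.py
python3 -m creep '[{"jaw":0.8,"slide":[0,0,8],"spin":0}]'>/dev/null; python3 s.py
python3 -m creep '[{"jaw":0.8,"slide":[0,0,8],"spin":0}]'>/dev/null; python3 s.py
python3 -m creep '[{"jaw":0.8,"slide":[0,0,8],"spin":0}]'>/dev/null; python3 s.py
python3 -m creep '[{"jaw":0.8,"slide":[0,0,0],"spin":0}]'>/dev/null; python3 s.py
python3 -m creep '[{"jaw":0.8,"slide":[-8,0,0],"spin":0}]'>/dev/null; python3 s.py
python3 -m creep '[{"jaw":0.8,"slide":[0,0,0],"spin":0}]'>/dev/null; python3 s.py
python3 -m creep '[{"jaw":0.8,"slide":[0,0,0],"spin":0}]'>/dev/null; python3 s.py
```

```text
t 5.3 tcp [ 462.3 -310.2  106.8] yaw -0.041 tilt [ 0.039 -0.038] F [-0.14 -0.11 -0.51] T [-0.03   0.042  0.036] w 0.799
t 5.4 tcp [ 461.6 -310.4   97.6] yaw -0.041 tilt [ 0.037 -0.037] F [-0.56 -0.31 -0.3 ] T [ 0.03  -0.015  0.054] w 0.803
t 5.5 tcp [ 461.4 -310.4   88.1] yaw -0.041 tilt [ 0.036 -0.036] F [0.03 0.12 0.58] T [0.043 0.056 0.065] w 0.805
t 5.6 tcp [ 460.9 -310.3   78.4] yaw -0.041 tilt [ 0.034 -0.035] F [ 0.05 -0.41 -0.  ] T [-0.02  -0.01  -0.055] w 0.799
t 5.7 tcp [ 459.5 -309.6   76.1] yaw -0.041 tilt [ 0.031 -0.033] F [-0.24  0.58  0.01] T [0.052 0.055 0.043] w 0.801
t 5.8 tcp [ 452.2 -308.9   75.3] yaw -0.04 tilt [ 0.031 -0.033] F [0.23 0.38 0.36] T [-0.002  0.052  0.017] w 0.797
t 5.9 tcp [ 450.4 -308.9   74.7] yaw -0.041 tilt [ 0.029 -0.032] F [0.31 0.5  0.15] T [ 0.04   0.044 -0.034] w 0.8
t 6.0 tcp [ 450.4 -309.    74.9] yaw -0.041 tilt [ 0.029 -0.032] F [ 0.95 -0.41 -0.47] T [-0.019  0.042  0.01 ] w 0.801
```

```bash
python3 -m creep '[{"jaw":0.8,"slide":[0,0,30],"spin":0}]'>/dev/null; python3 s.py
python3 -m creep '[{"jaw":0.8,"slide":[0,0,0],"spin":0}]'>/dev/null; python3 s.py
python3 -m creep '[{"jaw":0.8,"slide":[0,0,0],"spin":0}]'>/dev/null; python3 s.py
python3 -m creep '[{"jaw":0.8,"slide":[0,0,-30],"spin":0}]'>/dev/null; python3 s.py
python3 -m creep '[{"jaw":0.8,"slide":[0,0,0],"spin":0}]'>/dev/null; python3 s.py
python3 -m creep '[{"jaw":0.8,"slide":[0,0,0],"spin":0}]'>/dev/null; python3 s.py
```

```text
t 6.1 tcp [ 454.7 -312.1   48.4] yaw -0.041 tilt [ 0.037 -0.037] F [ 0.45 -1.24  0.41] T [-0.011 -0.066 -0.02 ] w 0.801
t 6.2 tcp [ 452.2 -310.7   45.8] yaw -0.041 tilt [ 0.032 -0.034] F [-0.62  0.65 -0.51] T [0.074 0.087 0.053] w 0.799
t 6.3 tcp [ 453.  -311.2   46.8] yaw -0.041 tilt [ 0.033 -0.035] F [ 0.13 -0.05  0.27] T [0.004 0.065 0.002] w 0.8
t 6.4 tcp [ 449.3 -308.5   74.5] yaw -0.041 tilt [ 0.027 -0.031] F [ 0.39 -0.36 -0.34] T [ 0.04   0.013 -0.017] w 0.801
t 6.5 tcp [ 452.7 -310.4   79.1] yaw -0.041 tilt [ 0.034 -0.035] F [ 0.71 -0.67 -0.66] T [ 0.019 -0.028 -0.013] w 0.799
t 6.6 tcp [ 452.9 -310.5   80.2] yaw -0.041 tilt [ 0.035 -0.036] F [-0.17  0.74 -0.67] T [0.08  0.106 0.002] w 0.799
```

```bash
python3 -m creep '[{"jaw":0.8,"slide":[2,0,4],"spin":0},{"jaw":0.8,"slide":[2,-1,7],"spin":0},{"jaw":0.8,"slide":[2,-1,10],"spin":0},{"jaw":0.8,"slide":[0,0,14],"spin":0}]'>/dev/null; python3 s.py
python3 -m creep '[{"jaw":0.8,"slide":[0,0,20],"spin":0}]'>/dev/null; python3 s.py
python3 -m creep '[{"jaw":0.8,"slide":[0,0,0],"spin":0}]'>/dev/null; python3 s.py
python3 -m creep '[{"jaw":0.8,"slide":[0,0,0],"spin":0}]'>/dev/null; python3 s.py
```

```text
t 7.0 tcp [ 462.4 -310.7   45. ] yaw -0.041 tilt [ 0.04  -0.038] F [ 0.35 -0.5  -0.19] T [ 0.026 -0.012  0.009] w 0.799
t 7.1 tcp [ 463.5 -311.5   23.7] yaw -0.041 tilt [ 0.04  -0.039] F [-0.31 -0.67 -0.36] T [ 0.08   0.036 -0.027] w 0.796
t 7.2 tcp [ 461.  -309.8   19.9] yaw -0.041 tilt [ 0.034 -0.035] F [-1.63  1.62 -0.03] T [ 0.102  0.091 -0.019] w 0.802
t 7.3 tcp [ 460.6 -309.5   18.9] yaw -0.041 tilt [ 0.032 -0.034] F [ 0.28 -0.68 -0.37] T [-0.005  0.041 -0.025] w 0.802
```

```bash
python3 -m creep '[{"jaw":0.8,"slide":[0,-1,6],"spin":0},{"jaw":0.8,"slide":[0,0,3],"spin":0},{"jaw":0.8,"slide":[0,0,0],"spin":0},{"jaw":0.3,"slide":[0,0,0],"spin":0},{"jaw":0.3,"slide":[0,0,0],"spin":0},{"jaw":0.3,"slide":[0,0,0],"spin":0}]' 70; python3 s.py
python3 -m creep '[{"jaw":0.3,"slide":[0,0,0],"spin":0},{"jaw":0.3,"slide":[0,0,0],"spin":0}]'>/dev/null; python3 s.py
```

```text
t: 7.9
tcp_pos: [461.7, -309.5, 11.0]
orientation: [0.999, -0.021, 0.017, 0.017]
wrist_force: [-0.4, 0.9, -3.4]
width: 0.552
t 7.9 tcp [ 461.7 -309.5   11. ] yaw -0.041 tilt [ 0.034 -0.035] F [-0.4   0.92 -3.39] T [0.028 0.11  0.014] w 0.552
t 8.1 tcp [ 461.3 -309.2   10.7] yaw -0.041 tilt [ 0.034 -0.035] F [-0.54 -0.35 -1.84] T [ 0.075  0.053 -0.   ] w 0.554
```

```bash
python3 -m creep '[{"jaw":0.3,"slide":[0,0,-30],"spin":0},{"jaw":0.3,"slide":[0,0,-30],"spin":0},{"jaw":0.3,"slide":[0,0,-20],"spin":0},{"jaw":0.3,"slide":[0,0,-12],"spin":0},{"jaw":0.3,"slide":[0,0,-7],"spin":0},{"jaw":0.3,"slide":[0,0,-3],"spin":0},{"jaw":0.3,"slide":[0,0,0],"spin":0}]' 70 >/dev/null; python3 s.py
python3 -m creep '[{"jaw":0.3,"slide":[0,0,0],"spin":0}]'>/dev/null; python3 s.py
python3 -m creep '[{"jaw":0.3,"slide":[-35,0,0],"spin":0}]'>/dev/null; python3 s.py
python3 -m creep '[{"jaw":0.3,"slide":[0,0,0],"spin":0}]'>/dev/null; python3 s.py
python3 -m creep '[{"jaw":0.3,"slide":[0,0,0],"spin":0}]'>/dev/null; python3 s.py
python3 -m creep '[{"jaw":0.3,"slide":[0,0,0],"spin":0}]'>/dev/null; python3 s.py
python3 -m creep '[{"jaw":0.3,"slide":[0,0,0],"spin":0}]'>/dev/null; python3 s.py
python3 -m creep '[{"jaw":0.3,"slide":[35,0,0],"spin":0}]'>/dev/null; python3 s.py
python3 -m creep '[{"jaw":0.3,"slide":[0,0,0],"spin":0}]'>/dev/null; python3 s.py
python3 -m creep '[{"jaw":0.3,"slide":[0,0,0],"spin":0}]'>/dev/null; python3 s.py
python3 -m creep '[{"jaw":0.3,"slide":[0,0,0],"spin":0}]'>/dev/null; python3 s.py
python3 -m creep '[{"jaw":0.3,"slide":[0,0,0],"spin":0}]'>/dev/null; python3 s.py
```

```text
t 8.8 tcp [ 454.6 -303.7  112.5] yaw -0.041 tilt [ 0.026 -0.03 ] F [-0.37  0.29 -2.85] T [ 0.043  0.034 -0.007] w 0.553
t 8.9 tcp [ 454.  -303.4  111.6] yaw -0.041 tilt [ 0.025 -0.03 ] F [-0.02  0.95 -2.47] T [ 0.052  0.057 -0.001] w 0.551
t 9.0 tcp [ 423.8 -301.4  110.8] yaw -0.036 tilt [ 0.03 -0.03] F [-0.21 -0.58 -2.7 ] T [0.036 0.03  0.03 ] w 0.555
t 9.1 tcp [ 417.  -300.9  108.3] yaw -0.04 tilt [ 0.021 -0.027] F [-0.25  0.55 -3.36] T [-0.023  0.107 -0.017] w 0.554
t 9.2 tcp [ 416.9 -300.7  107.9] yaw -0.04 tilt [ 0.021 -0.027] F [ 0.99  0.19 -3.41] T [ 0.073 -0.055 -0.063] w 0.552
t 9.3 tcp [ 416.2 -300.5  107.1] yaw -0.04 tilt [ 0.019 -0.026] F [-0.45 -0.78 -3.03] T [0.032 0.016 0.023] w 0.549
t 9.4 tcp [ 416.6 -300.5  106.9] yaw -0.04 tilt [ 0.019 -0.026] F [-0.    0.46 -2.2 ] T [0.02  0.085 0.018] w 0.553
t 9.5 tcp [ 446.5 -302.5  106.4] yaw -0.045 tilt [ 0.012 -0.025] F [ 0.01 -1.21 -2.88] T [-0.004 -0.    -0.072] w 0.551
t 9.6 tcp [ 453.  -301.9  107.4] yaw -0.04 tilt [ 0.019 -0.026] F [ 0.31  0.43 -1.43] T [ 0.093 -0.036  0.001] w 0.551
t 9.7 tcp [ 453.  -301.8  106.9] yaw -0.04 tilt [ 0.018 -0.025] F [-0.98 -0.11 -2.46] T [ 0.019  0.085 -0.02 ] w 0.553
t 9.8 tcp [ 453.8 -301.6  106.9] yaw -0.039 tilt [ 0.019 -0.025] F [ 0.26  0.24 -1.65] T [ 0.078  0.022 -0.014] w 0.55
t 9.9 tcp [ 453.4 -301.5  106.7] yaw -0.039 tilt [ 0.018 -0.025] F [ 0.13  0.83 -2.95] T [ 0.036  0.012 -0.02 ] w 0.55
```

```bash
cat > samp.py <<'E'
from h import *
import sys,json,os
n=int(sys.argv[1]);A=[]
for i in range(n):
    cams.read_camera('wrist');s=read_state();X=R.from_quat(s['orientation']).as_matrix()
    A.append(np.r_[X.T@s['wrist_force'],X.T@s['wrist_torque']])
A=np.array(A);s,X,y=st()
print('tool F',np.round(A[:,:3].mean(0),2),'T',np.round(A[:,3:].mean(0),3),'sdT',np.round(A[:,3:].std(0),3));print('Fx',np.round(A[:,0],1),'Ty',np.round(A[:,4],2))
E
python3 -m creep '[{"jaw":0.3,"slide":[-50,0,0],"spin":0},{"jaw":0.3,"slide":[0,0,0],"spin":0}]'>/dev/null; python3 samp.py 14
python3 -m creep '[{"jaw":0.3,"slide":[50,0,0],"spin":0},{"jaw":0.3,"slide":[0,0,0],"spin":0}]'>/dev/null; python3 samp.py 12
python3 -m creep '[{"jaw":0.3,"slide":[-50,0,0],"spin":0},{"jaw":0.3,"slide":[0,0,0],"spin":0}]'>/dev/null; python3 samp.py 12
python3 -m creep '[{"jaw":0.3,"slide":[50,0,0],"spin":0},{"jaw":0.3,"slide":[0,0,0],"spin":0}]'>/dev/null; python3 samp.py 12
```

```text
t 10.8 tcp [ 410.9 -299.4  106.9] yaw -0.033 tilt [ 0.027 -0.027] F [-0.65 -0.9  -1.88] T [ 0.049  0.01  -0.042] w 0.552
tool F [0.02 0.16 2.58] T [ 0.033 -0.02   0.012] sdT [0.022 0.064 0.029]
Fx [ 2.2  0.8  0.3 -0.4 -0.6 -0.   0.4 -0.6 -0.4 -0.3  0.5 -0.7 -0.3 -0.7] Ty [ 0.18  0.05 -0.09 -0.05 -0.08 -0.03 -0.   -0.07 -0.02 -0.06 -0.05 -0.
 -0.04 -0.01]
t 11.6 tcp [ 451.7 -301.7  106.2] yaw -0.04 tilt [ 0.015 -0.025] F [ 0.27  0.07 -3.05] T [ 0.011 -0.012 -0.033] w 0.553
tool F [-0.22 -0.1   2.82] T [ 0.035 -0.045  0.005] sdT [0.018 0.071 0.027]
Fx [-2.4  0.1  0.2 -0.2  0.2 -0.3 -0.1  0.1 -0.2 -0.2 -0.1  0.2] Ty [-0.25 -0.13 -0.04 -0.05 -0.01  0.   -0.02 -0.05 -0.02 -0.02  0.02  0.01]
t 12.4 tcp [ 409.4 -299.7  106.7] yaw -0.033 tilt [ 0.024 -0.027] F [-0.59  0.21 -2.04] T [ 0.072  0.003 -0.019] w 0.555
tool F [0.29 0.09 2.33] T [ 0.047  0.003 -0.011] sdT [0.034 0.059 0.026]
Fx [ 2.1  0.4  0.9  0.9  0.1 -0.6  0.4  0.4 -0.7  0.2  0.1 -0.6] Ty [ 0.16  0.08  0.01 -0.03 -0.08 -0.01 -0.04  0.02 -0.02 -0.03 -0.02 -0.01]
t 13.2 tcp [ 450.  -302.   105.9] yaw -0.04 tilt [ 0.012 -0.025] F [-0.19  0.4  -2.75] T [0.013 0.01  0.019] w 0.554
tool F [-0.53 -0.11  2.7 ] T [ 0.041 -0.046 -0.002] sdT [0.022 0.058 0.022]
Fx [-2.4 -1.6 -1.4  0.1  0.7 -0.1 -0.3  0.   0.  -0.5 -0.6 -0.2] Ty [-0.22 -0.07 -0.07 -0.06 -0.02 -0.04 -0.03 -0.02 -0.   -0.01 -0.01 -0.01]
```

```bash
python3 -m creep '[{"jaw":0.3,"slide":[0,-10,0],"spin":0},{"jaw":0.3,"slide":[0,-25,0],"spin":0.03},{"jaw":0.3,"slide":[0,-40,0],"spin":0.03},{"jaw":0.3,"slide":[0,-45,0],"spin":0.03},{"jaw":0.3,"slide":[0,-45,0],"spin":0.03},{"jaw":0.3,"slide":[0,-45,0],"spin":0},{"jaw":0.3,"slide":[0,-45,0],"spin":0},{"jaw":0.3,"slide":[0,-45,0],"spin":0}]'; python3 s.py
```

```text
t: 14.0
tcp_pos: [488.3, 0.8, 99.3]
orientation: [0.996, -0.09, 0.009, 0.014]
wrist_force: [0.5, -0.2, -2.8]
width: 0.553
t 14.0 tcp [488.3   0.8  99.3] yaw -0.181 tilt [ 0.016 -0.029] F [ 0.47 -0.15 -2.77] T [-0.016 -0.083 -0.042] w 0.553
```

```bash
python3 -m creep '[{"jaw":0.3,"slide":[-16,-45,0],"spin":0},{"jaw":0.3,"slide":[-16,-45,0],"spin":0},{"jaw":0.3,"slide":[-16,-40,-5],"spin":-0.02},{"jaw":0.3,"slide":[-14,-32,-5],"spin":0},{"jaw":0.3,"slide":[-9,-20,0],"spin":0},{"jaw":0.3,"slide":[-5,-10,0],"spin":0},{"jaw":0.3,"slide":[-2,-5,0],"spin":0},{"jaw":0.3,"slide":[0,0,0],"spin":0}]' >/dev/null; python3 s.py
python3 - <<'E'
from h import *
p=cams.read_camera('wrist');save(p,'wrist4')
for q in (p,cams.read_camera('top')):
  for l in ['nest_left','nest_right','pin_tray']:
    for d in cams.pinpoint(q,l)[:2]: print(l,round(d['confidence'],2),np.round(d['xy']),np.round(ray(q,d['xy'],6 if 'nest' in l else 0)))
casefit(p,'pin_tray',6,1)
E
```

```text
t 14.8 tcp [439.8 229.2 105. ] yaw -0.143 tilt [ 0.022 -0.022] F [-0.54 -0.1  -2.  ] T [-0.018  0.003  0.022] w 0.55
nest_right 0.88 [214. 176.] [482. 282.   6.]
pin_tray 0.64 [161. 176.] [489. 327.   0.]
pin_tray 0.36 [283. 262.] [395. 237.   0.]
nest_right 0.67 [177. 226.] [481. 276.   6.]
pin_tray 0.78 bbox [45.8, 89.5, 262.0, 253.9] ctr 488 325 size 166 132 yaw 1.449
```

View pics/wrist4.png

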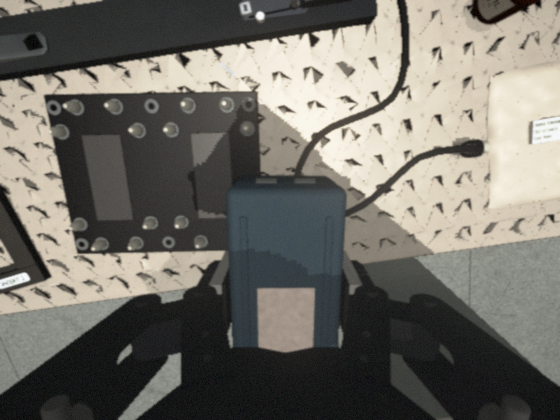

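The plate corners show at about (47,95), (257,93) and (78,253). The nest patches are at (108,177) and (212,175).

Run:
```python
from h import *
p=cams.read_camera('wrist')
for n,uv in dict(TL=(47,95),TR=(257,93),BL=(78,253),Lp=(83,136),Lp2=(124,136),Lp3=(133,219),Lp4=(97,221)).items(): print(n,np.round(ray(p,uv,6),1))
# held case lid front corners
for n,uv in dict(a=(230,190),b=(343,188)).items(): print(n,np.round(ray(p,uv,105+33),1))
st()
```

```text
TL [562.9 393.9   6. ]
TR [541.3 234.5   6. ]
BL [434.2 412.2   6. ]
Lp [529.6 376.5   6. ]
Lp2 [524.9 344.6   6. ]
Lp3 [457.1 356.3   6. ]
Lp4 [460. 387.   6.]
a [490.2 243.8 138. ]
b [484.5 200.6 138. ]
t 15.3 tcp [440.3 228.6 105. ] yaw -0.145 tilt [ 0.022 -0.022] F [-0.24 -0.23 -3.2 ] T [-0.021  0.033 -0.011] w 0.552
```

Run:
```python
from h import *
goto(494.5,366.5,60,-0.14)
```

```text
t 15.3 tcp [440.3 228.6 105. ] yaw -0.145 tilt [ 0.022 -0.022] F [-0.24 -0.23 -3.2 ] T [-0.021  0.033 -0.011] w 0.552
spin -0.005 slide before spin [  32.6 -145.1   43.2] slide after spin [  34.4 -144.1   45. ]
```

```bash
python3 -m creep '[{"jaw":0.3,"slide":[4,-15,2],"spin":0},{"jaw":0.3,"slide":[8,-30,5],"spin":0},{"jaw":0.3,"slide":[8,-35,8],"spin":0},{"jaw":0.3,"slide":[6,-30,10],"spin":0},{"jaw":0.3,"slide":[4,-16,8],"spin":0},{"jaw":0.3,"slide":[2,-8,6],"spin":0},{"jaw":0.3,"slide":[1,-4,3],"spin":0},{"jaw":0.3,"slide":[0,0,0],"spin":0}]' >/dev/null
python3 - <<'E'
from h import *
p=cams.read_camera('wrist');save(p,'wrist5')
goto(494.5,366.5,40,-0.14)
E
```

```text
t 16.15 tcp [498.3 369.3  58.1] yaw -0.148 tilt [ 0.024 -0.019] F [ 0.51  0.47 -1.92] T [0.075 0.007 0.027] w 0.547
spin -0.008 slide before spin [-3.8  3.  18. ] slide after spin [-3.3  3.2 18.1]
```

View pics/wrist5.png

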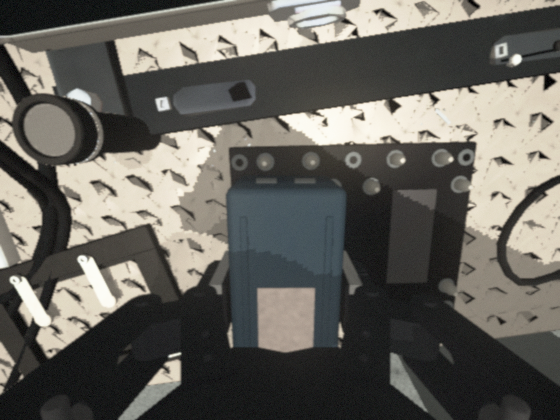

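The hinge end of the held case is at row 187 and the end pins are at (265,160) and (311,160). I'll re-fit the plate from its corners at (232,148) and (475,142), and from BR at about (460,308).

```bash
python3 - <<'E'
from h import *
p=cams.read_camera('wrist')
TL=ray(p,(231,148),6);TR=ray(p,(476,142),6);print(np.round(TL,1),np.round(TR,1))
u=(TL-TR)[:2];u/=np.linalg.norm(u);th=np.arctan2(-u[0],u[1]);x=np.array([np.cos(th),np.sin(th)]);c=(TL+TR)[:2]/2-66*x
print('yaw',th,'len',np.linalg.norm(TL-TR),'c',c,'left',c+43*u,'right',c-43*u)
# endpins left base of end pins: at (265,166),(311,166)
for uv in [(265,160),(311,160),(397,158),(442,158),(372,186),(460,184)]: print(np.round(ray(p,uv,19),1))
E
python3 - <<'E'
from h import *
p=cams.read_camera('wrist')
z=58+33
a=ray(p,(229,196),z);b=ray(p,(345,192),z);print(a,b,np.linalg.norm(a-b))
st()
E
```

```text
[562.2 395.4   6. ] [542.1 235.6   6. ]
yaw -0.12502828604520028 len 161.08619648656787 c [486.64889562 323.69685176] left [492.01111596 366.36119979] right [481.28667527 281.03250372]
[552.1 373.9  19. ]
[547.9 345.7  19. ]
[541.2 292.7  19. ]
[537.  264.9  19. ]
[525.9 309.4  19. ]
[518.8 253.7  19. ]
[545.90002518 384.73144837  91.        ] [540.64610229 339.93381067  91.        ] 45.10467880196594
t 16.25 tcp [498.7 368.4  58.7] yaw -0.149 tilt [ 0.025 -0.019] F [-0.39 -0.52 -2.36] T [ 0.016 -0.043  0.011] w 0.552
```

```bash
python3 -m creep '[{"jaw":0.3,"slide":[-1,3,2],"spin":-0.01},{"jaw":0.3,"slide":[0,0,5],"spin":0},{"jaw":0.3,"slide":[0,0,8],"spin":0},{"jaw":0.3,"slide":[0,0,5],"spin":0},{"jaw":0.3,"slide":[0,0,0],"spin":0}]' >/dev/null
python3 - <<'E'
from h import *
goto(497,366,17,-0.14)
E
```

```text
t 16.75 tcp [498.4 361.8  38.4] yaw -0.142 tilt [ 0.026 -0.02 ] F [ 0.45  0.3  -2.22] T [ 0.017  0.092 -0.024] w 0.556
spin -0.002 slide before spin [-2.6 -4.3 21.3] slide after spin [-2.  -4.  21.4]
```

```bash
python3 -m creep '[{"jaw":0.3,"slide":[-1,-4,0],"spin":0},{"jaw":0.3,"slide":[0,0,0],"spin":0}]' >/dev/null
python3 - <<'E'
from h import *
p=cams.read_camera('wrist');save(p,'wrist6')
goto(497,366,17,-0.14)
E
```

```text
t 17.0 tcp [498.  365.7  38. ] yaw -0.142 tilt [ 0.026 -0.021] F [ 0.78  0.39 -3.56] T [ 0.014  0.064 -0.007] w 0.553
spin -0.002 slide before spin [-1.6 -0.5 20.9] slide after spin [-1.  -0.2 21. ]
```

View pics/wrist6.png

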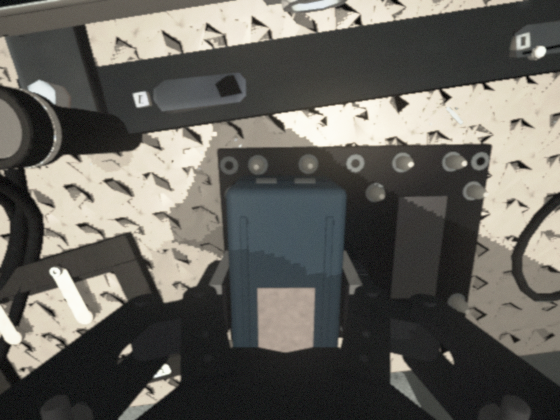

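```bash
python3 -m creep '[{"jaw":0.3,"slide":[-1,-1.5,3],"spin":0},{"jaw":0.3,"slide":[0,0,5],"spin":0},{"jaw":0.3,"slide":[0,0,5],"spin":0}]' >/dev/null; python3 s.py;python3 -m creep '[{"jaw":0.3,"slide":[0,0,4],"spin":0}]' >/dev/null; python3 s.py;python3 -m creep '[{"jaw":0.3,"slide":[0,0,4],"spin":0}]' >/dev/null; python3 s.py
```

```text
t 17.3 tcp [498.3 368.   25.2] yaw -0.142 tilt [ 0.028 -0.019] F [-0.16 -0.93 -2.45] T [-0.037  0.077  0.001] w 0.552
t 17.4 tcp [497.7 367.4  20.7] yaw -0.141 tilt [ 0.026 -0.021] F [-2.08 -1.35 -1.15] T [-0.301  0.388  0.067] w 0.553
t 17.5 tcp [497.2 367.3  16.4] yaw -0.141 tilt [ 0.025 -0.021] F [-0.36  0.22  9.09] T [-0.466  0.01  -0.027] w 0.556
```

```bash
python3 -m creep '[{"jaw":0.3,"slide":[0,0,1],"spin":0},{"jaw":0.72,"slide":[0,0,0],"spin":0},{"jaw":0.72,"slide":[0,0,0],"spin":0},{"jaw":0.72,"slide":[0,0,0],"spin":0}]' >/dev/null; python3 s.py;python3 -m creep '[{"jaw":0.72,"slide":[0,0,-30],"spin":0},{"jaw":0.72,"slide":[0,0,-30],"spin":0},{"jaw":0.72,"slide":[-10,0,-20],"spin":0},{"jaw":0.72,"slide":[-20,20,-10],"spin":0},{"jaw":0.72,"slide":[-20,20,-5],"spin":0},{"jaw":0.72,"slide":[-10,10,0],"spin":0}]' >/dev/null
python3 - <<'E'
from h import *
p=cams.read_camera('wrist');save(p,'wrist7')
st()
E
```

```text
t 17.9 tcp [498.8 368.6  17.1] yaw -0.142 tilt [ 0.029 -0.019] F [-0.03 -0.39 -0.03] T [ 0.011  0.067 -0.038] w 0.72
t 18.55 tcp [429.  329.4 113.5] yaw -0.143 tilt [ 0.03  -0.017] F [-2.   -1.7  -0.68] T [-0.127  0.143  0.005] w 0.717
```

View pics/wrist7.png

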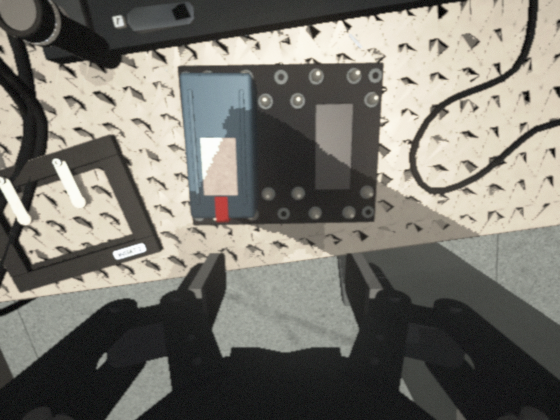

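Case C is seated between its pins in the left nest. Next is case A.

```bash
python3 -m creep '[{"jaw":0.8,"slide":[2,15,0],"spin":0},{"jaw":0.8,"slide":[6,30,0],"spin":0},{"jaw":0.8,"slide":[11,42,0],"spin":0},{"jaw":0.8,"slide":[11,42,0],"spin":0},{"jaw":0.8,"slide":[11,42,0],"spin":0},{"jaw":0.8,"slide":[11,42,0],"spin":0},{"jaw":0.8,"slide":[11,42,0],"spin":0},{"jaw":0.8,"slide":[10,42,0],"spin":-0.02},{"jaw":0.8,"slide":[10,42,0],"spin":-0.02},{"jaw":0.8,"slide":[5,25,0],"spin":0},{"jaw":0.8,"slide":[2,12,0],"spin":0},{"jaw":0.8,"slide":[1,6,0],"spin":0},{"jaw":0.8,"slide":[0,0,0],"spin":0}]' >/dev/null
python3 - <<'E'
from h import *
p=cams.read_camera('wrist');save(p,'wrist8')
casefit(p,'case_1',44)
goto(474,-127,60,-0.09)
E
```

```text
case_1 0.71 bbox [297.4, 153.3, 366.3, 283.2] ctr 475 -123 size 51 106 yaw -0.084
case_1 0.66 bbox [392.3, 183.9, 489.0, 310.4] ctr 441 -204 size 65 106 yaw -0.205
t 19.95 tcp [475.6 -84.5 120.5] yaw -0.107 tilt [ 0.039 -0.014] F [ 0.67 -0.05 -0.37] T [ 0.044  0.035 -0.011] w 0.801
spin -0.017 slide before spin [ 0.6 41.9 61. ] slide after spin [ 2.2 42.5 60.5]
```

View pics/wrist8.png

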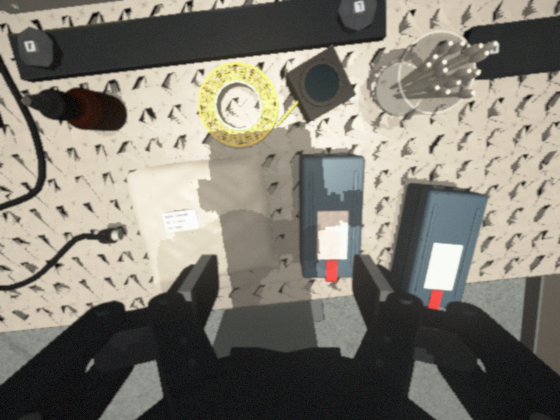

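```bash
python3 -m creep '[{"jaw":0.7,"slide":[0,12,4],"spin":-0.02},{"jaw":0.7,"slide":[0,15,10],"spin":0},{"jaw":0.7,"slide":[0,8,14],"spin":0},{"jaw":0.7,"slide":[0,3,14],"spin":0},{"jaw":0.7,"slide":[0,1,10],"spin":0},{"jaw":0.7,"slide":[0,0,0],"spin":0},{"jaw":0.7,"slide":[0,0,0],"spin":0}]' >/dev/null
python3 - <<'E'
from h import *
p=cams.read_camera('wrist');save(p,'wrist9')
casefit(p,'case_1',44,1)
goto(474.5,-125,12,-0.085)
E
```

```text
case_1 0.77 bbox [261.3, 162.5, 345.6, 325.4] ctr 476 -124 size 47 106 yaw -0.088
t 20.75 tcp [ 476.9 -115.4   68.1] yaw -0.069 tilt [ 0.042 -0.01 ] F [0.13 0.08 0.05] T [-0.027  0.073  0.014] w 0.698
spin 0.016 slide before spin [-4.1  9.4 56.1] slide after spin [-1.5  9.8 56.1]
```

View pics/wrist9.png

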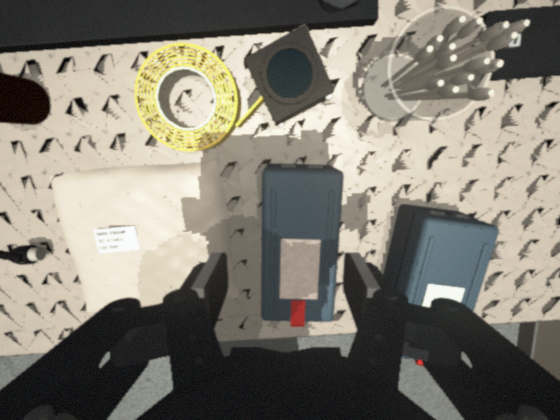

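```bash
python3 -m creep '[{"jaw":0.7,"slide":[-1,8,2],"spin":0.016},{"jaw":0.7,"slide":[-1,2,8],"spin":0},{"jaw":0.7,"slide":[0,0,12],"spin":0},{"jaw":0.7,"slide":[0,0,12],"spin":0},{"jaw":0.7,"slide":[0,0,8],"spin":0},{"jaw":0.7,"slide":[0,0,0],"spin":0}]' >/dev/null
python3 - <<'E'
from h import *
goto(475,-124.5,11,-0.085)
E
```

```text
t 21.35 tcp [ 476.5 -126.6   23.5] yaw -0.087 tilt [ 0.044 -0.011] F [-0.97 -0.43  0.61] T [0.037 0.055 0.018] w 0.699
spin -0.002 slide before spin [-2.3 -2.1 12.4] slide after spin [-1.7 -2.  12.5]
```

```bash
python3 -m creep '[{"jaw":0.7,"slide":[-2,-2,6],"spin":0},{"jaw":0.7,"slide":[0,0,5],"spin":0},{"jaw":0.7,"slide":[0,0,1],"spin":0},{"jaw":0.3,"slide":[0,0,0],"spin":0},{"jaw":0.3,"slide":[0,0,0],"spin":0},{"jaw":0.3,"slide":[0,0,0],"spin":0}]' 70 >/dev/null; python3 s.py
python3 -m creep '[{"jaw":0.3,"slide":[0,0,-40],"spin":0},{"jaw":0.3,"slide":[0,0,-30],"spin":0},{"jaw":0.3,"slide":[0,0,-18],"spin":0},{"jaw":0.3,"slide":[0,0,-10],"spin":0},{"jaw":0.3,"slide":[0,0,-5],"spin":0},{"jaw":0.3,"slide":[0,0,-3],"spin":0},{"jaw":0.3,"slide":[0,0,0],"spin":0}]' 70 >/dev/null; python3 s.py
python3 -m creep '[{"jaw":0.3,"slide":[-50,0,0],"spin":0},{"jaw":0.3,"slide":[0,0,0],"spin":0}]'>/dev/null; python3 samp.py 12
python3 -m creep '[{"jaw":0.3,"slide":[50,0,0],"spin":0},{"jaw":0.3,"slide":[0,0,0],"spin":0}]'>/dev/null; python3 samp.py 12
```

```text
t 21.95 tcp [ 475.2 -124.1   10.2] yaw -0.086 tilt [ 0.044 -0.011] F [ 1.24  0.28 -3.34] T [0.022 0.014 0.001] w 0.549
t 22.65 tcp [ 465.3 -122.   115.5] yaw -0.086 tilt [ 0.032 -0.008] F [ 0.31  0.31 -3.37] T [0.012 0.119 0.006] w 0.554
t 23.45 tcp [ 422.5 -117.8  114.5] yaw -0.084 tilt [ 0.04  -0.008] F [ 0.06  0.36 -3.04] T [-0.013  0.086 -0.032] w 0.549
tool F [ 0.19 -0.09  3.41] T [ 0.019 -0.005  0.009] sdT [0.029 0.082 0.028]
Fx [ 1.8  0.8 -0.2  0.5  0.6 -0.1 -0.1 -1.2 -0.6  0.4  0.5 -0.1] Ty [ 0.18  0.14  0.05 -0.02 -0.06 -0.03 -0.03 -0.1  -0.06 -0.03 -0.02 -0.08]
t 24.25 tcp [ 461.9 -121.7  113.4] yaw -0.086 tilt [ 0.025 -0.007] F [-0.15  0.37 -3.3 ] T [0.002 0.028 0.024] w 0.55
tool F [-0.64  0.05  3.05] T [ 0.003 -0.097  0.001] sdT [0.027 0.117 0.027]
Fx [-4.9 -0.4 -0.9 -0.6 -0.   0.1  0.2  0.4  0.  -0.7 -0.7 -0.3] Ty [-0.45 -0.13 -0.16 -0.03 -0.01 -0.11 -0.   -0.06 -0.09 -0.08 -0.02 -0.03]
```

```bash
python3 -m creep '[{"jaw":0.3,"slide":[-50,0,0],"spin":0},{"jaw":0.3,"slide":[0,0,0],"spin":0}]'>/dev/null; python3 samp.py 8
python3 -m creep '[{"jaw":0.3,"slide":[50,0,0],"spin":0},{"jaw":0.3,"slide":[0,0,0],"spin":0}]'>/dev/null; python3 samp.py 8
for i in 1 2 3; do
python3 -m creep '[{"jaw":0.3,"slide":[-50,0,0],"spin":0}]'>/dev/null; python3 samp.py 1|tail -1
python3 -m creep '[{"jaw":0.3,"slide":[50,0,0],"spin":0}]'>/dev/null; python3 samp.py 1|tail -1
done; python3 s.py
```

```text
t 24.85 tcp [ 420.4 -117.6  114.2] yaw -0.084 tilt [ 0.036 -0.008] F [ 0.13  0.17 -3.72] T [ 0.033  0.037 -0.001] w 0.552
tool F [ 0.21 -0.03  3.25] T [ 0.021  0.033 -0.009] sdT [0.029 0.074 0.022]
Fx [ 2.4 -0.4  0.9 -0.6 -0.1 -0.1 -0.4 -0. ] Ty [ 0.18  0.08  0.04  0.06  0.02 -0.05 -0.04 -0.04]
t 25.45 tcp [ 459.4 -121.5  113.1] yaw -0.086 tilt [ 0.021 -0.007] F [ 0.44 -0.52 -4.09] T [0.001 0.097 0.052] w 0.553
tool F [-0.43  0.34  3.19] T [ 0.001 -0.215 -0.01 ] sdT [0.025 0.275 0.025]
Fx [-4.3 -0.4 -0.5  1.  -0.4 -0.1  0.9  0.4] Ty [-0.93 -0.2  -0.15 -0.11 -0.08 -0.05 -0.1  -0.1 ]
Fx [-17.5] Ty [-1.82]
Fx [12.9] Ty [1.27]
Fx [-17.] Ty [-1.7]
Fx [14.6] Ty [1.6]
Fx [-15.7] Ty [-1.61]
Fx [14.5] Ty [1.61]
t 26.35 tcp [ 434.1 -118.4   98.4] yaw -0.088 tilt [-0.017 -0.002] F [14.39 -1.81 -2.89] T [-0.183 -1.603  0.035] w 0.55
```

```bash
python3 -m creep '[{"jaw":0.3,"slide":[0,0,0],"spin":0},{"jaw":0.3,"slide":[0,0,0],"spin":0}]'>/dev/null;python3 samp.py 6
for i in 1 2; do
python3 -m creep '[{"jaw":0.3,"slide":[-50,0,0],"spin":0},{"jaw":0.3,"slide":[0,0,0],"spin":0}]'>/dev/null; python3 samp.py 8
python3 -m creep '[{"jaw":0.3,"slide":[50,0,0],"spin":0},{"jaw":0.3,"slide":[0,0,0],"spin":0}]'>/dev/null; python3 samp.py 8
done
```

```text
t 26.85 tcp [ 435.6 -118.5   98.9] yaw -0.088 tilt [-0.015 -0.002] F [-0.16  0.24 -4.11] T [-0.008 -0.01   0.041] w 0.549
tool F [0.24 0.01 3.48] T [-0.003 -0.027 -0.001] sdT [0.021 0.026 0.032]
Fx [ 0.2  0.7 -0.3 -0.7  1.7 -0.1] Ty [-0.05 -0.04 -0.06 -0.   -0.02  0.01]
t 27.45 tcp [ 394.1 -114.4  101.3] yaw -0.086 tilt [-0.004 -0.003] F [-0.17 -0.72 -3.14] T [ 0.015  0.005 -0.031] w 0.554
tool F [0.53 0.15 3.42] T [0.002 0.096 0.031] sdT [0.015 0.102 0.014]
Fx [ 2.   1.4  0.1  0.5  0.8 -0.9  0.5 -0.1] Ty [ 0.26  0.27  0.07  0.01  0.1   0.04  0.03 -0.01]
t 28.05 tcp [ 433.6 -118.5   98.8] yaw -0.088 tilt [-0.018 -0.002] F [ 0.81  0.07 -3.71] T [ 0.043 -0.047 -0.02 ] w 0.556
tool F [-1.01  0.2   2.94] T [-0.001 -0.069 -0.012] sdT [0.035 0.202 0.032]
Fx [-5.5 -2.1 -0.1 -0.5 -0.7 -0.  -0.   0.9] Ty [-0.59 -0.09  0.02  0.02  0.02  0.05 -0.02  0.04]
t 28.65 tcp [ 392.1 -114.4  101.4] yaw -0.086 tilt [-0.007 -0.003] F [-1.63 -0.47 -3.83] T [ 0.021 -0.016  0.064] w 0.55
tool F [0.31 0.01 3.14] T [-0.001  0.099 -0.005] sdT [0.039 0.076 0.029]
Fx [ 1.9  1.4  0.5  0.4  0.   0.5 -0.6 -1.6] Ty [0.24 0.2  0.08 0.11 0.04 0.05 0.05 0.01]
t 29.25 tcp [ 431.7 -118.5   98.8] yaw -0.088 tilt [-0.021 -0.002] F [ 0.1   0.1  -3.22] T [ 0.003 -0.    -0.008] w 0.547
tool F [-0.12 -0.15  3.51] T [ 0.014  0.001 -0.014] sdT [0.026 0.059 0.029]
Fx [ 1.2 -0.6 -0.5 -0.7  0.3  0.1 -0.9  0.2] Ty [ 0.07 -0.09 -0.02 -0.03  0.12 -0.02 -0.03  0.  ]
```

Case A's stop spikes vary from run to run (Ty −0.45, −0.93, −0.59, +0.07), while case C's repeated exactly. A is therefore likely the rattler. I'll put A back and compare with B.

```bash
python3 -m creep '[{"jaw":0.3,"slide":[8,0,5],"spin":0},{"jaw":0.3,"slide":[12,0,15],"spin":0},{"jaw":0.3,"slide":[10,0,20],"spin":0},{"jaw":0.3,"slide":[6,0,18],"spin":0},{"jaw":0.3,"slide":[2,0,12],"spin":0},{"jaw":0.3,"slide":[0,0,4],"spin":0},{"jaw":0.3,"slide":[0,0,0],"spin":0}]'>/dev/null;python3 s.py
```

```text
t 29.95 tcp [ 473.  -122.9   21.9] yaw -0.089 tilt [-0.015 -0.003] F [ 0.42 -0.25 -2.95] T [-0.002  0.003 -0.011] w 0.55
```

```bash
python3 -m creep '[{"jaw":0.3,"slide":[0,0,5],"spin":0},{"jaw":0.3,"slide":[0,0,5],"spin":0},{"jaw":0.3,"slide":[0,0,2],"spin":0}]'>/dev/null;python3 s.py
python3 -m creep '[{"jaw":0.7,"slide":[0,0,0],"spin":0},{"jaw":0.7,"slide":[0,0,0],"spin":0},{"jaw":0.7,"slide":[0,0,0],"spin":0}]'>/dev/null;python3 s.py
python3 -m creep '[{"jaw":0.7,"slide":[0,0,-20],"spin":0},{"jaw":0.7,"slide":[0,0,-20],"spin":0},{"jaw":0.7,"slide":[0,0,-20],"spin":0.03},{"jaw":0.7,"slide":[-10,15,-10],"spin":0.04},{"jaw":0.7,"slide":[-15,30,-5],"spin":0.04},{"jaw":0.7,"slide":[-10,20,0],"spin":0},{"jaw":0.7,"slide":[-2,8,0],"spin":0},{"jaw":0.7,"slide":[0,2,0],"spin":0}]'>/dev/null;python3 - <<'E'
from h import *
p=cams.read_camera('wrist');save(p,'wrist10')
casefit(p,'case_1',44)
goto(437,-215,12,-0.2)
E
```

```text
t 30.25 tcp [ 473.3 -123.2   12. ] yaw -0.09 tilt [-0.013 -0.004] F [-10.58   1.65  24.61] T [0.47  1.241 0.036] w 0.549
t 30.55 tcp [ 475.6 -123.8   14.3] yaw -0.09 tilt [-0.007 -0.006] F [ 0.14 -0.17  0.59] T [ 0.002  0.004 -0.039] w 0.698
case_1 0.77 bbox [272.4, 131.6, 344.8, 279.3] ctr 438 -214 size 48 104 yaw -0.204
case_1 0.68 bbox [106.9, 104.7, 223.4, 256.2] ctr 471 -129 size 57 102 yaw -0.092
t 31.45 tcp [ 424.5 -195.2   93.2] yaw -0.206 tilt [-0.005 -0.007] F [ 0.7  -1.03  0.62] T [-0.02  -0.031 -0.006] w 0.7
spin -0.006 slide before spin [16.6 16.2 81.2] slide after spin [16.2 17.  81.2]
```

View pics/wrist10.png

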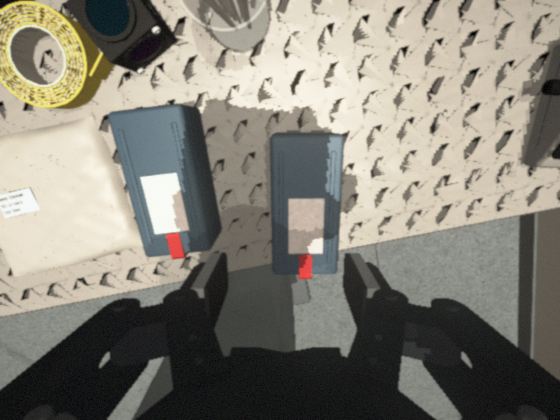

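```bash
python3 -m creep '[{"jaw":0.75,"slide":[5,5,8],"spin":0},{"jaw":0.75,"slide":[6,6,16],"spin":0},{"jaw":0.75,"slide":[3,4,16],"spin":0},{"jaw":0.75,"slide":[1,1,14],"spin":0},{"jaw":0.75,"slide":[0,0,8],"spin":0},{"jaw":0.75,"slide":[0,0,0],"spin":0}]'>/dev/null;python3 - <<'E'
from h import *
goto(438,-214.5,11,-0.204)
E
```

```text
t 32.05 tcp [ 441.4 -211.    25.9] yaw -0.196 tilt [-0.003 -0.005] F [-0.42  0.32  0.18] T [ 0.034  0.014 -0.014] w 0.747
spin 0.008 slide before spin [-2.6  4.  15. ] slide after spin [-2.6  4.1 14.9]
```

```bash
python3 -m creep '[{"jaw":0.75,"slide":[-2,3,7],"spin":0.008},{"jaw":0.75,"slide":[0,0,6],"spin":0},{"jaw":0.75,"slide":[0,0,1],"spin":0},{"jaw":0.3,"slide":[0,0,0],"spin":0},{"jaw":0.3,"slide":[0,0,0],"spin":0},{"jaw":0.3,"slide":[0,0,0],"spin":0}]' 70 >/dev/null; python3 s.py
python3 -m creep '[{"jaw":0.3,"slide":[0,0,-30],"spin":0},{"jaw":0.3,"slide":[0,0,-30],"spin":0},{"jaw":0.3,"slide":[0,0,-18],"spin":0},{"jaw":0.3,"slide":[0,0,-10],"spin":0},{"jaw":0.3,"slide":[0,0,-5],"spin":0},{"jaw":0.3,"slide":[0,0,0],"spin":0},{"jaw":0.3,"slide":[0,0,0],"spin":0}]' 70 >/dev/null; python3 s.py
for i in 1 2; do
python3 -m creep '[{"jaw":0.3,"slide":[-50,0,0],"spin":0},{"jaw":0.3,"slide":[0,0,0],"spin":0}]'>/dev/null; python3 samp.py 6
python3 -m creep '[{"jaw":0.3,"slide":[50,0,0],"spin":0},{"jaw":0.3,"slide":[0,0,0],"spin":0}]'>/dev/null; python3 samp.py 6
done
python3 -m creep '[{"jaw":0.3,"slide":[-50,0,0],"spin":0}]'>/dev/null; python3 samp.py 1|tail -1
python3 -m creep '[{"jaw":0.3,"slide":[50,0,0],"spin":0}]'>/dev/null; python3 samp.py 1|tail -1
python3 -m creep '[{"jaw":0.3,"slide":[-50,0,0],"spin":0}]'>/dev/null; python3 samp.py 1|tail -1
python3 -m creep '[{"jaw":0.3,"slide":[50,0,0],"spin":0}]'>/dev/null; python3 samp.py 1|tail -1
python3 -m creep '[{"jaw":0.3,"slide":[0,0,0],"spin":0}]'>/dev/null;python3 s.py
```

```text
t 32.65 tcp [ 440.  -213.5   11.8] yaw -0.203 tilt [-0.001 -0.005] F [-0.47  0.03 -4.18] T [ 0.022 -0.036 -0.032] w 0.552
t 33.35 tcp [ 435.6 -210.9  104.3] yaw -0.203 tilt [-0.01  -0.001] F [-0.49 -0.57 -3.87] T [-0.028 -0.014 -0.019] w 0.552
t 33.85 tcp [ 394.5 -201.9  105.3] yaw -0.2 tilt [-0.002 -0.003] F [-0.1  -0.61 -3.79] T [ 0.03  -0.049 -0.009] w 0.544
tool F [0.33 0.15 2.95] T [ 0.019  0.095 -0.007] sdT [0.042 0.108 0.033]
Fx [ 1.8  0.5  0.3 -0.4 -0.3  0. ] Ty [0.33 0.12 0.02 0.04 0.03 0.04]
t 34.35 tcp [ 433.6 -210.4  102.7] yaw -0.203 tilt [-0.015  0.   ] F [ 0.6  -0.4  -3.01] T [-0.007 -0.072 -0.052] w 0.553
tool F [-0.38 -0.06  3.37] T [ 0.025 -0.02  -0.009] sdT [0.033 0.099 0.034]
Fx [-1.9 -0.3 -0.9 -0.1  0.2  0.7] Ty [-0.22 -0.05  0.04  0.05 -0.    0.07]
t 34.85 tcp [ 392.9 -201.9  105.5] yaw -0.2 tilt [-0.004 -0.003] F [ 0.63 -0.34 -3.58] T [-0.03  -0.029  0.023] w 0.554
tool F [0.77 0.03 3.1 ] T [-0.007  0.115 -0.008] sdT [0.024 0.104 0.013]
Fx [2.5 1.2 0.2 0.  0.  0.7] Ty [0.32 0.16 0.05 0.1  0.02 0.03]
t 35.35 tcp [ 431.9 -210.4  103.1] yaw -0.203 tilt [-0.017  0.   ] F [ 0.02  0.14 -4.75] T [ 0.006 -0.045  0.012] w 0.553
tool F [-0.33 -0.03  4.19] T [ 0.019 -0.036 -0.002] sdT [0.011 0.085 0.017]
Fx [-2.6 -0.2  0.5  0.7 -0.4  0.1] Ty [-0.21 -0.06 -0.03 -0.    0.04  0.04]
Fx [-15.6] Ty [-1.67]
Fx [13.3] Ty [1.47]
Fx [-15.1] Ty [-1.53]
Fx [13.6] Ty [1.5]
t 36.05 tcp [ 417.6 -205.9   94.6] yaw -0.205 tilt [-0.037  0.008] F [-0.74  0.69 -2.64] T [ 0.033 -0.052 -0.032] w 0.553
```

B is quiet: its responses repeat (−0.22/−0.21, 0.33/0.32). That makes A the rattler, so I'll stow B in the right nest.

```bash
python3 -m creep '[{"jaw":0.3,"slide":[0,-15,0],"spin":-0.02},{"jaw":0.3,"slide":[0,-30,0],"spin":-0.03},{"jaw":0.3,"slide":[0,-42,0],"spin":-0.015},{"jaw":0.3,"slide":[0,-42,0],"spin":0},{"jaw":0.3,"slide":[0,-42,0],"spin":0},{"jaw":0.3,"slide":[0,-42,0],"spin":0},{"jaw":0.3,"slide":[0,-42,0],"spin":0},{"jaw":0.3,"slide":[0,-42,0],"spin":0},{"jaw":0.3,"slide":[0,-42,0],"spin":0},{"jaw":0.3,"slide":[0,-30,0],"spin":0},{"jaw":0.3,"slide":[0,-18,0],"spin":0},{"jaw":0.3,"slide":[0,-8,0],"spin":0},{"jaw":0.3,"slide":[0,0,0],"spin":0}]'>/dev/null;python3 - <<'E'
from h import *
goto(485.7,283,60,-0.14)
E
```

```text
t 37.35 tcp [466.6 208.8 100.1] yaw -0.127 tilt [-0.034  0.008] F [-1.01 -0.37 -3.06] T [ 0.012 -0.086  0.057] w 0.554
spin 0.013 slide before spin [ 10.9 -75.9  40. ] slide after spin [  8.5 -76.1  40.1]
```

```bash
python3 -m creep '[{"jaw":0.3,"slide":[2,-12,3],"spin":0.013},{"jaw":0.3,"slide":[3,-22,8],"spin":0},{"jaw":0.3,"slide":[2,-20,12],"spin":0},{"jaw":0.3,"slide":[1,-10,8],"spin":0},{"jaw":0.3,"slide":[0,-5,4],"spin":0},{"jaw":0.3,"slide":[0,0,0],"spin":0},{"jaw":0.3,"slide":[0,0,0],"spin":0}]'>/dev/null;python3 - <<'E'
from h import *
p=cams.read_camera('wrist');save(p,'wrist11')
goto(485.7,283,40,-0.14)
E
```

```text
t 38.1 tcp [482.  265.6  63.5] yaw -0.152 tilt [-0.037 -0.003] F [-0.69 -0.45 -2.81] T [-0.033 -0.053 -0.012] w 0.551
spin -0.012 slide before spin [  1.9 -17.9  23.3] slide after spin [  1.2 -17.7  23.5]
```

View pics/wrist11.png

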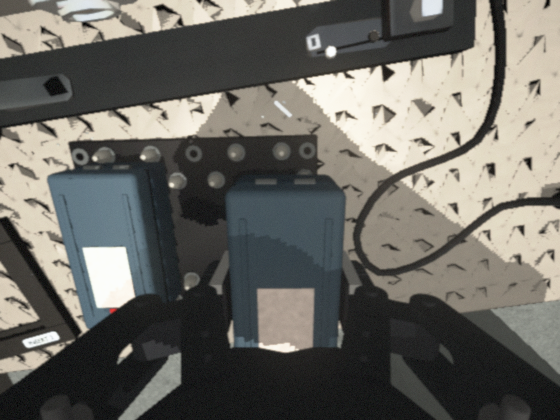

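```bash
python3 -m creep '[{"jaw":0.3,"slide":[0,-6,3],"spin":-0.012},{"jaw":0.3,"slide":[1,-6,6],"spin":0},{"jaw":0.3,"slide":[0,-3,6],"spin":0},{"jaw":0.3,"slide":[0,-1,3],"spin":0},{"jaw":0.3,"slide":[0,0,0],"spin":0},{"jaw":0.3,"slide":[0,0,0],"spin":0}]'>/dev/null;python3 - <<'E'
from h import *
p=cams.read_camera('wrist');save(p,'wrist12')
goto(485.7,283,40,-0.14)
E
```

```text
t 38.75 tcp [485.3 281.1  44.3] yaw -0.141 tilt [-0.037 -0.003] F [ 0.22  0.63 -2.53] T [ 0.016 -0.057  0.063] w 0.556
spin -0.001 slide before spin [ 0.3 -2.   4.3] slide after spin [ 0.1 -2.   4.3]
```

View pics/wrist12.png

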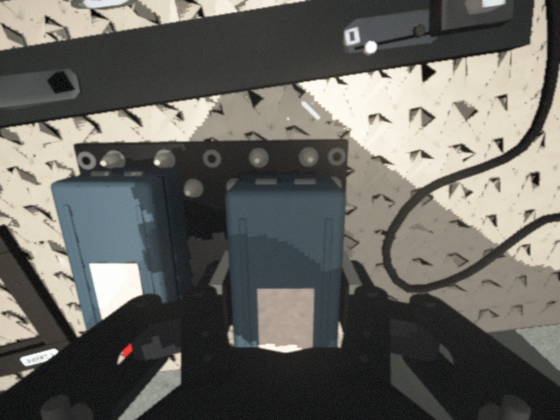

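Run:
```python
from h import *
p=cams.read_camera('wrist')
for uv in [(259,157),(309,156),(112,158),(164,157)]: print(np.round(ray(p,uv,19),1))
TL=ray(p,(75,144),6);TR=ray(p,(348,139),6);print(np.round(TL,1),np.round(TR,1))
u=(TL-TR)[:2];u/=np.linalg.norm(u);th=np.arctan2(-u[0],u[1]);x=np.array([np.cos(th),np.sin(th)]);c=(TL+TR)[:2]/2-66*x
print('yaw',th,'len',np.linalg.norm(TL-TR),'c',c,'left',c+43*u,'right',c-43*u)
s,X,y=st()
# predicted hinge end, top of held case in image for case centre offset dx
for dx in (-4,-2,0,2):
  for yy in (-24,24): print(dx,yy,np.round(proj(p,s['tcp_pos']+X@np.array([50+dx,yy,11.5-44])),0))
```

```text
[541.1 288.3  19. ]
[537.7 260.6  19. ]
[552.1 369.5  19. ]
[548.6 340.8  19. ]
[562.5 396.1   6. ] [542.5 235.6   6. ]
yaw -0.12364622445900994 len 161.7628527139173 c [486.99647794 324.01526779] left [492.29972843 366.68698599] right [481.69322746 281.34354959]
t 38.8 tcp [485.5 281.   44.5] yaw -0.141 tilt [-0.036 -0.003] F [ 0.45  0.2  -3.53] T [ 0.006 -0.105  0.001] w 0.55
-4 -24 [224. 195.]
-4 24 [349. 195.]
-2 -24 [224. 190.]
-2 24 [350. 190.]
0 -24 [224. 184.]
0 24 [350. 185.]
2 -24 [223. 179.]
2 24 [350. 179.]
```

```bash
python3 -m creep '[{"jaw":0.3,"slide":[-0.5,-1.3,4],"spin":0},{"jaw":0.3,"slide":[0,0,6],"spin":0},{"jaw":0.3,"slide":[0,0,5],"spin":0}]' >/dev/null; python3 s.py;python3 -m creep '[{"jaw":0.3,"slide":[0,0,4],"spin":0}]' >/dev/null; python3 s.py;python3 -m creep '[{"jaw":0.3,"slide":[0,0,4],"spin":0}]' >/dev/null; python3 s.py
```

```text
t 39.1 tcp [485.5 282.6  29.6] yaw -0.142 tilt [-0.034 -0.002] F [ 0.42 -0.86 -3.06] T [-0.044 -0.076  0.023] w 0.551
t 39.2 tcp [485.1 282.4  24.9] yaw -0.142 tilt [-0.035 -0.003] F [ 0.02 -0.46 -4.35] T [ 0.007 -0.081 -0.042] w 0.55
t 39.3 tcp [484.9 282.3  20.4] yaw -0.142 tilt [-0.035 -0.003] F [ 0.37  0.18 -3.32] T [ 0.013 -0.041 -0.015] w 0.55
```

```bash
python3 -m creep '[{"jaw":0.3,"slide":[0,0,3],"spin":0}]' >/dev/null; python3 s.py;python3 -m creep '[{"jaw":0.3,"slide":[0,0,1],"spin":0}]' >/dev/null; python3 s.py
python3 -m creep '[{"jaw":0.7,"slide":[0,0,0],"spin":0},{"jaw":0.7,"slide":[0,0,0],"spin":0},{"jaw":0.7,"slide":[0,0,0],"spin":0}]' >/dev/null; python3 s.py;python3 -m creep '[{"jaw":0.7,"slide":[0,0,-25],"spin":0},{"jaw":0.7,"slide":[0,0,-30],"spin":0},{"jaw":0.7,"slide":[-10,0,-25],"spin":0},{"jaw":0.7,"slide":[-20,5,-10],"spin":0},{"jaw":0.7,"slide":[-20,5,-5],"spin":0},{"jaw":0.7,"slide":[-10,10,0],"spin":0}]' >/dev/null
python3 - <<'E'
from h import *
p=cams.read_camera('wrist');save(p,'wrist13')
st()
E
```

```text
t 39.4 tcp [484.1 282.4  18.2] yaw -0.142 tilt [-0.036 -0.004] F [-9.28 -3.32 19.52] T [-0.729  1.586 -0.038] w 0.553
t 39.5 tcp [484.2 282.5  18.4] yaw -0.142 tilt [-0.036 -0.004] F [-2.85 -2.    6.66] T [-0.441  0.163 -0.101] w 0.553
t 39.8 tcp [485.6 283.6  19.8] yaw -0.142 tilt [-0.033 -0.002] F [0.02 0.16 0.13] T [-0.025  0.045  0.042] w 0.7
t 40.45 tcp [425.6 271.6 119.8] yaw -0.144 tilt [-0.034 -0.003] F [-1.66 -1.47  0.26] T [-0.193  0.14  -0.003] w 0.698
```

View pics/wrist13.png

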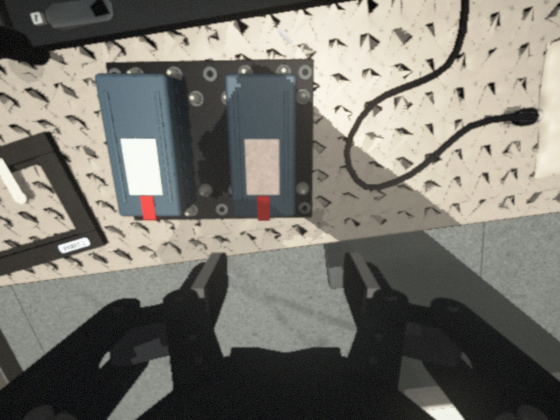

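Run:
```python
import cv2
i=cv2.imread('pics/wrist13.png')[50:235,85:325];cv2.imwrite('pics/w13c.png',cv2.resize(i,None,fx=3,fy=3,interpolation=cv2.INTER_CUBIC))
```

```text
(no output)
```

View pics/w13c.png

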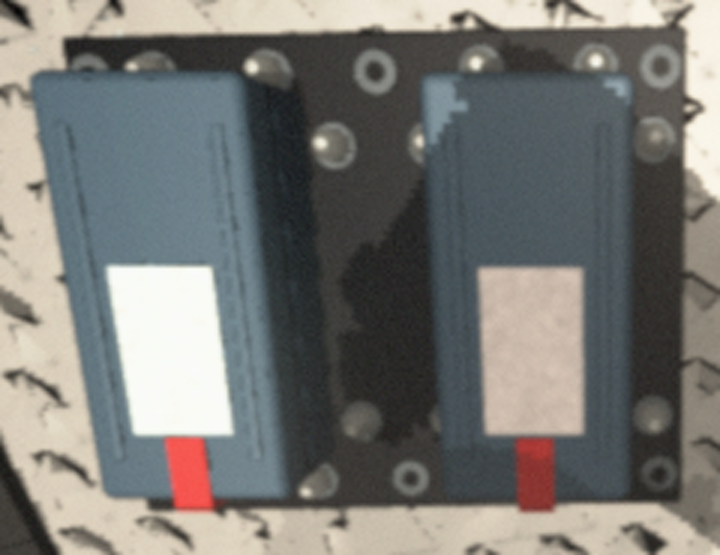

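Both cases sit between their pins at equal heights, with their ends at rows 72/74 and 497 in the crop. Now I'll fetch A.

```bash
python3 -m creep '[{"jaw":0.7,"slide":[2,15,0],"spin":0},{"jaw":0.7,"slide":[8,30,0],"spin":0},{"jaw":0.7,"slide":[12,42,0],"spin":0},{"jaw":0.7,"slide":[13,42,0],"spin":0},{"jaw":0.7,"slide":[13,42,0],"spin":0},{"jaw":0.7,"slide":[13,42,0],"spin":0},{"jaw":0.7,"slide":[12,42,0],"spin":0},{"jaw":0.7,"slide":[11,42,0],"spin":-0.02},{"jaw":0.7,"slide":[8,32,0],"spin":-0.02},{"jaw":0.7,"slide":[4,20,0],"spin":-0.02},{"jaw":0.7,"slide":[2,10,0],"spin":0},{"jaw":0.7,"slide":[0,4,0],"spin":0},{"jaw":0.7,"slide":[0,0,0],"spin":0}]' >/dev/null
python3 - <<'E'
from h import *
p=cams.read_camera('wrist');save(p,'wrist14')
casefit(p,'case_1',44);casefit(p,'tissue_pack',11,1)
goto(474.5,-123.5,60,-0.09)
E
```

```text
case_1 0.8 bbox [243.5, 156.2, 313.8, 285.5] ctr 474 -123 size 47 107 yaw -0.092
tissue_pack 0.87 bbox [75.1, 152.4, 235.2, 277.4] ctr 478 -16 size 110 121 yaw -1.551
t 41.9 tcp [ 477.8 -126.1  117.2] yaw -0.089 tilt [-0.03  -0.002] F [-0.6  -0.24 -0.53] T [-0.018 -0.053  0.05 ] w 0.694
spin 0.001 slide before spin [-1.9 -2.6 57.2] slide after spin [-3.6 -2.3 57.2]
```

View pics/wrist14.png

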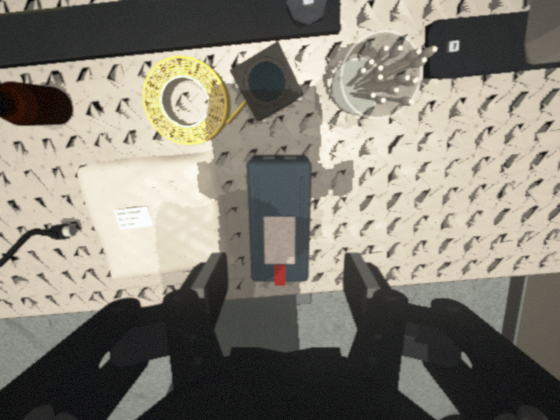

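```bash
python3 -m creep '[{"jaw":0.7,"slide":[-1,-2,10],"spin":0},{"jaw":0.7,"slide":[-1,-1,18],"spin":0},{"jaw":0.7,"slide":[0,0,20],"spin":0},{"jaw":0.7,"slide":[0,0,18],"spin":0},{"jaw":0.7,"slide":[0,0,10],"spin":0},{"jaw":0.7,"slide":[0,0,5],"spin":0},{"jaw":0.7,"slide":[0,0,0],"spin":0}]' >/dev/null
python3 - <<'E'
from h import *
goto(475,-123.5,11.5,-0.09)
E
```

```text
t 42.6 tcp [ 475.7 -117.4   38.6] yaw -0.078 tilt [-0.029 -0.005] F [-2.97  1.26  2.81] T [ 0.249  0.397 -0.073] w 0.698
spin 0.012 slide before spin [ 0.6  5.9 27.2] slide after spin [-0.1  6.1 27.1]
```

```bash
python3 -m creep '[{"jaw":0.75,"slide":[0,0,-12],"spin":0.012},{"jaw":0.75,"slide":[0,3,-4],"spin":0},{"jaw":0.75,"slide":[0,2,0],"spin":0},{"jaw":0.75,"slide":[0,0,0],"spin":0}]' >/dev/null
python3 - <<'E'
from h import *
p=cams.read_camera('wrist');save(p,'wrist15')
casefit(p,'case_1',44,1)
goto(475,-123.5,11.5,-0.09)
E
```

```text
case_1 0.95 bbox [244.0, 163.7, 339.4, 336.6] ctr 475 -123 size 48 109 yaw -0.093
t 43.1 tcp [ 476.  -120.4   55.2] yaw -0.086 tilt [-0.028 -0.005] F [ 0.19  1.07 -0.74] T [ 0.006 -0.028 -0.025] w 0.747
spin 0.004 slide before spin [ 0.5  2.9 43.7] slide after spin [-0.7  3.2 43.7]
```

View pics/wrist15.png

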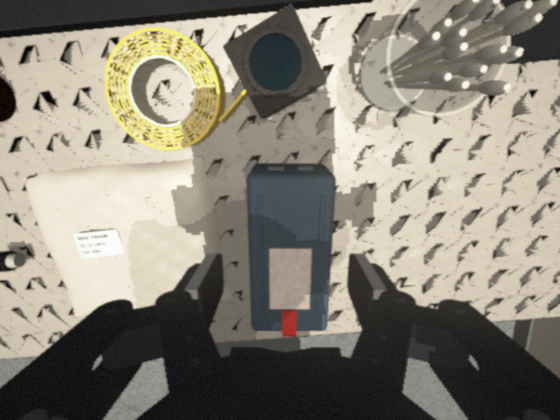

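The case is still flat and in place, at cols 248–335. I'll shift by 3 mm and descend.

```bash
python3 -m creep '[{"jaw":0.75,"slide":[0,3,2],"spin":0.004},{"jaw":0.75,"slide":[0,0,7],"spin":0},{"jaw":0.75,"slide":[0,0,10],"spin":0},{"jaw":0.75,"slide":[0,0,6],"spin":0},{"jaw":0.75,"slide":[0,0,0],"spin":0}]' >/dev/null
python3 - <<'E'
from h import *
goto(475,-123.5,11.5,-0.09)
E
```

```text
t 43.6 tcp [ 473.4 -123.4   26.2] yaw -0.09 tilt [-0.032 -0.004] F [-0.1  -0.11  0.38] T [ 0.004 -0.059  0.023] w 0.748
spin -0.0 slide before spin [ 2.1 -0.2 14.6] slide after spin [ 1.6 -0.1 14.7]
```

```bash
python3 -m creep '[{"jaw":0.7,"slide":[1,0,7],"spin":0},{"jaw":0.7,"slide":[0,0,6],"spin":0},{"jaw":0.7,"slide":[0,0,1],"spin":0},{"jaw":0.3,"slide":[0,0,0],"spin":0},{"jaw":0.3,"slide":[0,0,0],"spin":0},{"jaw":0.3,"slide":[0,0,0],"spin":0}]' 80 >/dev/null; python3 s.py
python3 -m creep '[{"jaw":0.3,"slide":[0,0,-25],"spin":0},{"jaw":0.3,"slide":[0,0,-30],"spin":0},{"jaw":0.3,"slide":[0,0,-25],"spin":0},{"jaw":0.3,"slide":[0,0,-15],"spin":0},{"jaw":0.3,"slide":[0,0,-8],"spin":0},{"jaw":0.3,"slide":[0,0,-4],"spin":0},{"jaw":0.3,"slide":[0,0,0],"spin":0}]' >/dev/null; python3 s.py
for i in 1 2; do
python3 -m creep '[{"jaw":0.3,"slide":[-50,0,0],"spin":0},{"jaw":0.3,"slide":[0,0,0],"spin":0}]'>/dev/null; python3 samp.py 5
python3 -m creep '[{"jaw":0.3,"slide":[50,0,0],"spin":0},{"jaw":0.3,"slide":[0,0,0],"spin":0}]'>/dev/null; python3 samp.py 5
done
```

```text
t 44.2 tcp [ 474.2 -123.4   10.7] yaw -0.09 tilt [-0.032 -0.004] F [ 0.7  -1.28 -1.84] T [-0.004 -0.073 -0.021] w 0.549
t 44.9 tcp [ 472.5 -122.1  117.7] yaw -0.09 tilt [-0.043 -0.002] F [ 0.2   1.43 -3.7 ] T [ 0.03  -0.058 -0.023] w 0.554
t 45.35 tcp [ 429.8 -117.5  119.7] yaw -0.088 tilt [-0.035 -0.001] F [ 0.43  0.41 -3.63] T [ 0.007 -0.14   0.006] w 0.551
tool F [ 0.73 -0.18  3.15] T [-0.002  0.196 -0.016] sdT [0.024 0.058 0.01 ]
Fx [2.4 0.4 0.  0.3 0.5] Ty [0.28 0.24 0.18 0.14 0.14]
t 45.8 tcp [ 470.6 -121.8  115.9] yaw -0.089 tilt [-0.047 -0.001] F [-0.68 -0.13 -4.07] T [-0.037 -0.017  0.044] w 0.55
tool F [ 0.55 -0.16  4.43] T [ 0.011  0.346 -0.029] sdT [0.028 0.676 0.011]
Fx [ 3.5  0.2 -0.1 -0.4 -0.5] Ty [ 1.7  -0.04  0.    0.06  0.02]
t 46.25 tcp [ 428.5 -117.5  119.9] yaw -0.088 tilt [-0.036 -0.001] F [ 0.54 -0.06 -3.96] T [-0.012 -0.196 -0.027] w 0.55
tool F [1.17 0.13 3.14] T [0.012 0.203 0.013] sdT [0.042 0.06  0.023]
Fx [2.4 1.2 1.2 0.5 0.7] Ty [0.31 0.2  0.18 0.13 0.2 ]
t 46.7 tcp [ 469.1 -121.9  116.6] yaw -0.09 tilt [-0.049 -0.001] F [ 0.75 -0.4  -3.49] T [-0.008 -0.034  0.048] w 0.544
tool F [1.68 0.26 4.25] T [-0.02   0.183  0.003] sdT [0.037 0.293 0.029]
Fx [ 7.4 -0.3  1.1 -0.7  0.9] Ty [ 0.77  0.04 -0.    0.08  0.04]
```

The knock is clear: spikes of 3.5 and 7.4 N in the wrong direction, and the resting torque shifts about 0.12 N m between ends. A is the rattler. I'll carry it over the tissue pack.

```bash
python3 -m creep '[{"jaw":0.3,"slide":[0,-8,-4],"spin":0},{"jaw":0.3,"slide":[-1,-16,-7],"spin":0},{"jaw":0.3,"slide":[-1,-22,-8],"spin":0},{"jaw":0.3,"slide":[-1,-22,-8],"spin":0},{"jaw":0.3,"slide":[-1,-16,-6],"spin":0},{"jaw":0.3,"slide":[0,-9,-4],"spin":0},{"jaw":0.3,"slide":[0,-5,-2],"spin":0},{"jaw":0.3,"slide":[0,-2,-1],"spin":0},{"jaw":0.3,"slide":[0,0,0],"spin":0},{"jaw":0.3,"slide":[0,0,0],"spin":0}]'>/dev/null
python3 - <<'E'
from h import *
for n in ['wrist','top','scene']:
    p=cams.read_camera(n);save(p,n+'16')
    if n!='top':
        d=cams.pinpoint(p,'tissue_pack')[:1]
        for q in d: print(n,q['confidence'],np.round(ray(p,q['xy'],0)))
goto(475,-14,160.7,-0.09)
E
```

```text
t 47.95 tcp [474.5 -16.9 160.7] yaw -0.093 tilt [-0.045 -0.002] F [-0.    0.68 -3.53] T [ 0.027 -0.035 -0.003] w 0.55
spin -0.003 slide before spin [ 0.2 -3.   0. ] slide after spin [ 0.2 -3.   0. ]
```

View pics/scene16.png

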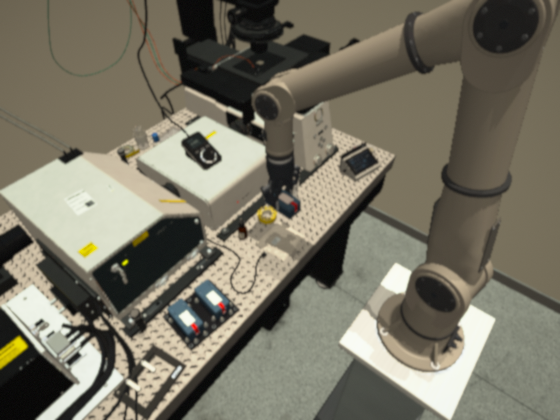

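View pics/wrist16.png

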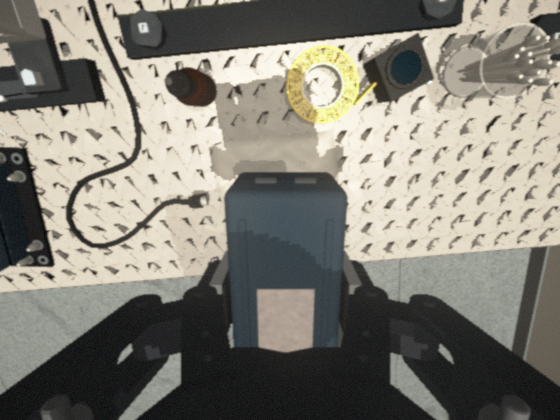

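```bash
python3 -m creep '[{"jaw":0.3,"slide":[0.5,-2,0],"spin":0},{"jaw":0.3,"slide":[0,0,0],"spin":0},{"jaw":0.3,"slide":[0,0,0],"spin":0},{"jaw":0.3,"slide":[0,0,0],"spin":0},{"jaw":0.3,"slide":[0,0,0],"spin":0}]'>/dev/null; python3 s.py
python3 - <<'E'
from h import *
p=cams.read_camera('top')
casefit(p,'case_1',50,3)
for n in ['swab_tub','filter_cube','tape_roll','immersion_oil','torch']: casefit(p,n,40,1)
i=p['pixels'][180:270,100:350];cv2.imwrite('pics/topc.png',cv2.cvtColor(cv2.resize(i,None,fx=3,fy=3,interpolation=cv2.INTER_CUBIC),cv2.COLOR_RGB2BGR))
for u in [(486+0,366)]: pass
st(); print(np.abs(read_state()['qd']).max())
E
```

```text
t 48.45 tcp [475.2 -15.2 160.4] yaw -0.093 tilt [-0.046 -0.002] F [-0.12 -0.2  -3.38] T [-0.011 -0.021 -0.036] w 0.552
case_1 0.92 bbox [163.1, 209.2, 185.9, 243.7] ctr 479 276 size 62 106 yaw -0.037
case_1 0.62 bbox [131.5, 205.7, 158.5, 239.1] ctr 489 362 size 67 106 yaw -0.133
swab_tub 0.64 bbox [322.7, 182.6, 340.7, 204.2] ctr 571 -195 size 47 58 yaw -0.503
filter_cube 0.48 bbox [302.7, 183.7, 313.0, 200.5] ctr 569 -125 size 45 46 yaw -1.125
tape_roll 0.53 bbox [293.4, 185.8, 297.6, 199.5] ctr 564 -85 size 9 31 yaw -0.034
immersion_oil 0.48 bbox [163.7, 208.9, 183.0, 243.7] ctr 481 280 size 55 104 yaw -0.137
t 48.8 tcp [475.2 -15.2 160.4] yaw -0.093 tilt [-0.046 -0.002] F [ 0.28  0.06 -3.47] T [-0.012 -0.069  0.073] w 0.548
0.001844728229028281
```

View pics/topc.png

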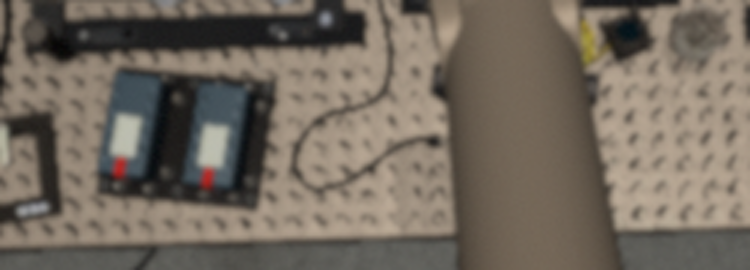

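Both cases lie in their nests in the top view. The held case is at rest, tilted about 0.8° from how it was gripped, with its underside about 150 mm up.

```bash
python3 -c "
from rig import r
print(r.sign_off())"
```

```text
the job is handed in; nothing more can be done
None
```

The job is handed in at about 49 s. The rattling case is the one that started leftmost, next to the tissue pack. It is now held over the middle of the pack, lid up.

- **Finding the rattler:** When I stopped the leftmost case short, it gave irregular knocks of up to 7 N. Its balance also shifted by about 0.12 N m between its two ends. The other two gave steady, repeatable readings.
- **Stowing:** The case that started rightmost is in the left nest and the middle one is in the right nest, both lid up. The top and wrist pictures show both between their pins at equal height. The heights at release matched full seating to about 1 mm.
- **Holding:** At the last check the tool was at (475, −15) mm, with the underside about 150 mm above the table. It was still, and tilted about 0.8° from how it was gripped flat.

**Imperfect or unconfirmed:**
- **Drift:** The tool's tilt drifted during moves and could not be corrected directly. In all it stayed within about 3°.
- **Light touch:** On my second approach to the rattling case, one finger touched its lid (about 4 N). I backed off, re-centred and checked that it was undisturbed.
- **Bystanders:** The swab tub and filter cube still measured in place. In the last top view the arm hid much of the tape roll, so its fit was unreliable. The oil bottle was misidentified and the torch was not found; I had moved neither.

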